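# Top up the screw feeder and bring the driver over the next screw

### The job

Top up the screw feeder: tip all five loose screws from the black scoop tray into the feeder's hopper and stand the empty tray back upright on the bench. Then draw the cordless screwdriver out of its slanted holder, turn it upright with the bit pointing straight down, and bring the bit's tip centrally over the head of the screw waiting in the pick-up nest, about 2 cm above it and touching nothing. Finish there with the driver still held in the gripper, and leave the flux tin, side cutters and brush where they are.

Things in the scene. Friction and masses are not known exactly. Their poses are not given: they have to be found in the camera images.
- feeder: white bench-top screw feeder, fixed, 205 mm deep (x), 130 mm wide (y). Origin at the centre of its underside on the bench; its front is towards -x of its frame. Behind is the open square hopper with a black rim, in front a low rail with a row of screws standing head up in its slot; the rail is 65 mm high at most
- hopper (a point): centre of the hopper's mouth, level with its rim, 95 mm above the bench. The mouth is 110 mm (feeder x) by 120 mm (feeder y), walls 5 mm, inside about 65 mm deep with sloping steel sides. A monitor stands behind and to the left, its near corner about 0.4 m left of the hopper and 0.6 m ahead of the robot: keep the arm clear of it
- nest (a point): top centre of the slotted head (14 mm across) of the waiting screw: it stands upright in the dark pick-up nest at the front end of the feeder's rail, first of the row and a little apart from the three others, 62 mm above the bench. It is fixed in the nest
- tray: black plastic scoop tray, 124 mm long (x), 70 wide, walls 24 high, floor 3 thick, 110 g. Origin on its underside; x axis towards the pouring spout, z up. The spout (last 44 mm) narrows to 44 mm, has no front wall; its floor rises 9 degrees to the lip. An upright grip tab stands at the back. Smooth inside: screws start to slide at about 30 degrees spout down, at 55 all run out
- tray_grip (a point): grip point in the upright tab at the tray's back (48 mm behind the tray's origin, 52 mm above the bench): the tab is 10 mm thick along the tray's x, 36 mm wide along its y, its top 69 mm above the tray's underside. There is free room for a finger in front of it (above the screws, which lie up to 22 mm high) and behind it
- tray_lip (a point): middle of the spout's lip, 73.5 mm in front of the tray's origin, 11.5 mm above its underside
- driver: pen-type cordless screwdriver, 190 mm long, 120 g: round aluminium barrel 26 mm across, rubber collar 37 mm across at 112 to 118 mm from the tip, tapered nose, thin flat-blade bit 6 mm across. Origin at the bit's tip, z axis from the tip up the barrel to the grey cap. It starts in the holder, bit down, leaning 35 degrees; its collar rests on the tube's mouth, the 72 mm above it stand free
- driver_tip (a point): tip of the driver's bit (the body's origin)
- driver_grip (a point): point on the barrel's axis 150 mm from the tip, 40 mm below the cap's end: a good place to grip, across the 26 mm barrel
- holder: slanted driver holder, fixed: dark steel base 120 x 84 mm, 13 mm high, and an aluminium tube, 80 mm long, leaning 35 degrees from the vertical so that its mouth points up and towards -x of the holder's frame. Origin on the bench under the middle of the base, z up
- bore (a point): centre of the mouth of the holder's tube, 118 mm above the bench; the bore is 30 mm wide. The driver has to be drawn 112 mm along the leaning axis, up and towards the holder's -x, until its bit is clear
- screw1: knurled slotted machine screw lying loose in the tray: head 14 mm across and 7 mm thick, shank 6 mm across, 18 mm long over all, 12 g, smooth. Origin on its axis at mid-length, z axis from the shank towards the head
- screw2: knurled slotted machine screw lying loose in the tray: head 14 mm across and 7 mm thick, shank 6 mm across, 18 mm long over all, 12 g, smooth. Origin on its axis at mid-length, z axis from the shank towards the head
- screw3: knurled slotted machine screw lying loose in the tray: head 14 mm across and 7 mm thick, shank 6 mm across, 18 mm long over all, 12 g, smooth. Origin on its axis at mid-length, z axis from the shank towards the head
- screw4: knurled slotted machine screw lying loose in the tray: head 14 mm across and 7 mm thick, shank 6 mm across, 18 mm long over all, 12 g, smooth. Origin on its axis at mid-length, z axis from the shank towards the head
- screw5: knurled slotted machine screw lying loose in the tray: head 14 mm across and 7 mm thick, shank 6 mm across, 18 mm long over all, 12 g, smooth. Origin on its axis at mid-length, z axis from the shank towards the head
- flux_tin: bystander: round yellowish flux tin, 49 mm across, 21 mm high; leave alone
- side_cutters: bystander: side cutters with red grips lying on the bench, 111 mm long, 10 mm high; leave alone
- esd_brush: bystander: black anti-static brush lying on the bench, 156 mm long, 20 mm high; leave alone

How it is judged:
By the outcome, as a careful person would: the job done as asked, in the order asked, and still so for the second after the job is handed in, while the arm keeps its last pose, push and grip.
It also fails if it takes over 70 s, if anything falls off the work surface, if the arm or the gripper's body presses on something with over 40 N, if the wrist force passes 120 N, or if a joint passes its speed limit or range.

### The arm

A 7-joint arm with a two-finger parallel gripper is mounted at the origin on a cart in front of the work surface, level with it; the furniture and walls round the work are solid. World frame = base frame: x ahead of the robot, y to its left, z up, the work surface at z = 0. Lengths are in m, angles in rad, forces in N, time in s.
With the tool pointing down it reaches from about 0.425 to 0.925 m from the base axis. Payload 6.8 kg.
Tool frame: the origin (TCP) lies on the mounting face of the last link; the fingertips stand 173 mm ahead of it and the grasp point (between the pads) lies 155 mm ahead of it; z points along the fingers, y is the line along which they close (so a half turn about z gives the same grasp; the last joint's range is limited). The gripper opens to 85 mm and grips with 20 to 120 N. Pads are 22 mm wide; open, the fingers measure 114 mm over their backs; the gripper's body (76 mm by 85 mm) begins 54 mm behind the grasp point. The pads swing forward as they close: fully open they stand 13 mm farther back than shut.
Start: joints at [0.998, 0.477, 0.022, 1.555, -0.011, 1.109, -0.083], TCP at [0.303, -0.603, 0.405] pointing down, gripper open.
Joint ranges: [-2.96, 2.96], [-0.34, 2.1], [-1.41, 1.46], [0.24, 2.44], [-1.37, 4.51], [0.17, 1.92], [-2.96, 2.96]. Speed limits (rad/s): [2.39, 2.39, 3.14, 3.14, 3.14, 3.14, 3.14].

### API

Orientations are given as a rotation vector (axis times angle).
In Python, from bench import r gives the robot as it stands.
- The arm moves only by the tool arm_command, never from a script. Its argument "plan" is a list of rows, each an object of numbers: "claw": the closure, from 0 (fully open) to 1 (shut); "tx", "ty", "tz": the shift along the tool's x, y, z in m; "ax", "ay", "az": the turn, a rotation vector about the tool's x, y, z in degrees. A call has exactly 10 rows; each row shifts and turns the commanded pose from where the row before left it, along the tool's axes as they then stand; what a row does not reach is not made up. A row lasts 1/12 s, in which the tool goes at most 41.7 mm and 7.16 degrees, less where a joint would pass 70% of its speed; a pose out of reach is approached as far as the arm can. A call is refused whole if a number of a shift passes 0.0417 or a number of a turn 7.16, either way. A call with a gripper value outside its range is refused whole. The fingers move at their own pace and stop on an object; "squeeze" is the grip in N (left out, the last holds). Time passes only in rows, so rows that do not move let the fingers close, or fill a call up. It gives the time, the measured TCP pose, the force, the opening and the grip force at its end, in the units of the state.
- r.get_obs(): the state, without advancing time (a new reading comes with each control period).
- r.grab_frame(name): name is "scene" or "side" or "wrist"; returns the picture (480x640x3 uint8, red, green, blue); there is no depth.
- r.camera_model(name): a dict with "fx", "fy", "cx", "cy" (pixels), "k1" (the pictures are not rectified: a ray, as slopes to the right and down, at radius r is drawn at 1 + k1 r^2 times it, then the intrinsics apply), "position" and "orientation" of the camera in the world; the wrist camera has in their place "tool_from_camera" (4x4, takes a point from camera to tool coordinates, whose origin is the TCP and whose axes are the flange's). Camera axes: x right, y up, looking along -z (the intrinsics and any distortion apply to the point x, -y, -z); pixel columns grow to the right and rows downward; lengths in m; the calibration is good to about 2 mm. A picture is of the moment at which its call begins: read the wrist's pose just before it. camera_model takes no time and is no camera call.
- r.hand_in(): hands the job in; it is judged then, once.
Trained networks look in the newest picture that a camera, given by its name, has taken for a name from the list of things; names that differ only in an ending like _2 or _b are one class to them, and where a whole thing is asked for, a point or a joint stands for the part that bears it (a point fixed in the world has none). Each returns a list of dicts, best first, with "confidence" (0 to 1); they miss things now and then, are a little off and sometimes report something else, mostly with a low value. They report only what shows in the picture. A call takes as long as a camera call.
- r.boxes_of(target, camera): "location" ([x, y, z] in m, in the coordinates of the camera as it stood for that picture, good to about 4 mm: the middle of the surface that is visible of it).
- r.tip_of(target, camera): "location" ([x, y, z] in m, in the coordinates of the camera as it stood for that picture, good to about 4 mm: a listed point, or the origin of a listed thing).
The state is a dict: "clock": time; "joints": joint angles; "qvel": joint speeds; "tau": joint torques, N m; "tcp_pos": TCP position; "orientation": TCP orientation; "contact_force": force on the tool from outside, world axes, zero at the start; "moment": the same for the moment, N m; "grip_width": finger opening in m; "gripper_force": force on a finger pad.
Only numpy, scipy, OpenCV 4.12 (cv2) and the standard library are available. Lean on these libraries where they do the work, as an engineer would, in place of code of your own. Each camera call takes 0.05 s, during which the arm holds its last target. There are 200 camera calls.

## Working session

There is one attempt and no reset: what is moved stays moved. The work goes in short steps, Python scripts to look and compute and a tool call to move; the robot and the scene stay as the last step left them, time stands still between calls to the robot, and variables do not carry over. Pictures are saved under pics/ and viewed, at most 10 in all, crops included, and the job is handed in when it is done.

Besides the shell and the picture viewer there is one more tool, called after "Request:" as name(argument=value, ...) on one line, values as JSON. arm_command: Moves the arm, as the interface text tells. Its arguments: {"type":"object","properties":{"plan":{"type":"array","items":{"type":"object","properties":{"claw":{"type":"number"},"tx":{"type":"number"},"ty":{"type":"number"},"tz":{"type":"number"},"ax":{"type":"number"},"ay":{"type":"number"},"az":{"type":"number"}}}},"squeeze":{"type":"number"}},"required":["plan"]}

```bash
ls; mkdir -p pics
cat > h.py <<'E'
import numpy as np, cv2
from scipy.spatial.transform import Rotation as R
from bench import r
np.set_printoptions(precision=4,suppress=True)
def campose(n):
    m=r.camera_model(n)
    if n=='wrist':
        o=r.get_obs(); T=np.eye(4); T[:3,:3]=R.from_rotvec(o['orientation']).as_matrix(); T[:3,3]=o['tcp_pos']
        return T@np.array(m['tool_from_camera'])
    T=np.eye(4); q=np.array(m['orientation']); T[:3,:3]=R.from_rotvec(q).as_matrix() if q.shape==(3,) else (q if q.shape==(3,3) else R.from_quat(q).as_matrix()); T[:3,3]=m['position']; return T
def look(n,name=None):
    T=campose(n); im=r.grab_frame(n)
    if name: cv2.imwrite('pics/'+name,cv2.cvtColor(im,cv2.COLOR_RGB2BGR))
    return T,im
def find(T,n,targets,f='tip_of',k=1):
    out={}
    for t in targets:
        for d in getattr(r,f)(t,n)[:k]:
            p=(T@np.append(d['location'],1))[:3]; out.setdefault(t,[]).append(p)
            print(n,f,t,p,round(d['confidence'],2))
    return out
E
python3 - <<'E'
from h import *
print(r.get_obs()); print({k:v for k,v in r.camera_model('scene').items()})
for n in ('scene','side'):
    T,im=look(n,n+'0.png')
    find(T,n,['feeder','hopper','nest','tray','tray_grip','tray_lip','driver_tip','driver_grip','holder','bore','flux_tin','side_cutters','esd_brush'])
E
```

```text
pics
{'clock': 0.0, 'joints': array([ 0.9979,  0.4778,  0.0223,  1.5565, -0.0115,  1.1093, -0.0831]), 'qvel': array([-0.0012,  0.0014,  0.0005,  0.0005,  0.0022,  0.0023,  0.0004]), 'tau': array([  0.0004, -59.6451,   1.6084, -28.1199,   0.0125,   0.0092,
         0.    ]), 'tcp_pos': array([ 0.3025, -0.6031,  0.4037]), 'orientation': array([-3.0554, -0.7231,  0.0008]), 'contact_force': array([ 0.4979, -1.3094,  0.0217]), 'moment': array([-0.036 ,  0.0207,  0.0369]), 'gripper_force': 0.0, 'grip_width': 0.08526139782151372}
{'fx': 517.6718653870134, 'fy': 517.6718653870134, 'cx': 320.76843285429334, 'cy': 234.83984490964997, 'k1': -0.11480657999470312, 'position': array([0.1687, 0.6433, 0.709 ]), 'orientation': array([ 0.3285, -1.2262, -2.3313])}
scene tip_of feeder [ 0.5559 -0.3286 -0.0042] 0.74
scene tip_of hopper [ 0.5933 -0.3377  0.0969] 0.84
scene tip_of nest [ 0.4605 -0.3102  0.0599] 0.87
scene tip_of tray [ 0.4869 -0.0608  0.0015] 0.7
scene tip_of tray_grip [ 0.437  -0.0771  0.0516] 0.66
scene tip_of tray_lip [ 0.5492 -0.0413  0.0112] 0.88
scene tip_of driver_grip [0.4681 0.1403 0.1427] 0.7
scene tip_of holder [0.496  0.1416 0.0032] 0.88
scene tip_of bore [0.4833 0.144  0.1203] 0.9
scene tip_of flux_tin [ 0.632  -0.0923 -0.003 ] 0.84
scene tip_of side_cutters [ 0.6507  0.0454 -0.    ] 0.8
scene tip_of esd_brush [ 0.7377 -0.2103  0.001 ] 0.55
side tip_of hopper [ 0.5934 -0.3414  0.1001] 0.92
side tip_of nest [ 0.4655 -0.3075  0.0652] 0.9
side tip_of tray_grip [ 0.4403 -0.0806  0.0522] 0.74
side tip_of tray_lip [ 0.5524 -0.041   0.0161] 0.71
side tip_of driver_tip [0.4856 0.1414 0.118 ] 0.64
side tip_of driver_grip [0.4633 0.1433 0.1471] 0.77
side tip_of holder [0.4959 0.1403 0.0023] 0.73
side tip_of bore [0.4881 0.1412 0.1183] 0.79
side tip_of flux_tin [ 0.6285 -0.0947  0.0042] 0.88
side tip_of side_cutters [0.6519 0.043  0.0018] 0.56
side tip_of esd_brush [ 0.7346 -0.2143  0.0012] 0.62
```

View pics/scene0.png

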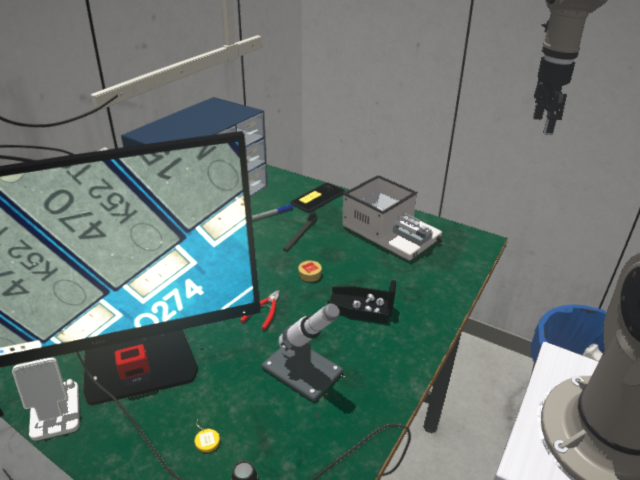

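View pics/side0.png

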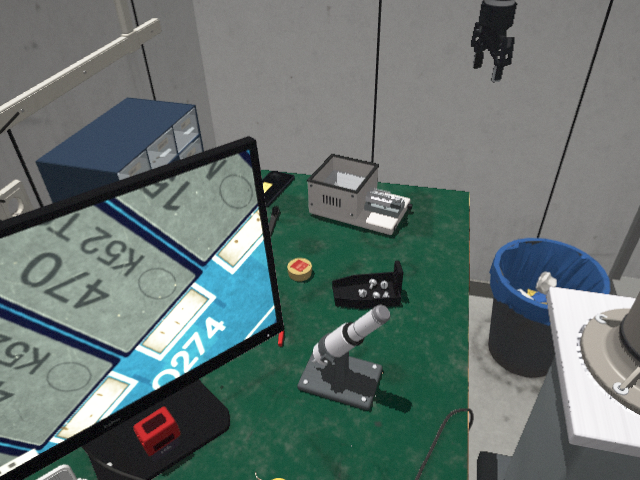

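The scene picture shows the feeder at about (385,215), the tray at (365,303) with its tab towards the robot, and the driver leaning towards the robot at (310,330). This agrees with what the networks report. I'll move toward the tray, flying high.

Request:
arm_command(plan=[{"tx": 0.0254, "ty": -0.0291, "tz": 0.002, "claw": 0}, {"tx": 0.0254, "ty": -0.0291, "tz": 0.002}, {"tx": 0.0254, "ty": -0.0291, "tz": 0.002}, {"tx": 0.0254, "ty": -0.0291, "tz": 0.002}, {"tx": 0.0254, "ty": -0.0291, "tz": 0.002}, {"tx": 0.0254, "ty": -0.0291, "tz": 0.002}, {"tx": 0.0254, "ty": -0.0291, "tz": 0.002}, {"tx": 0.0254, "ty": -0.0291, "tz": 0.002}, {"tx": 0.0254, "ty": -0.0291, "tz": 0.002}, {"tx": 0.0254, "ty": -0.0291, "tz": 0.002}])

```text
invalid input at $.plan[0]: expected keys claw, tx, ty, tz, ax, ay, az
```

```bash
cat >> h.py <<'E'
from scipy.linalg import expm, logm
def pose(o=None):
    o=o or r.get_obs(); T=np.eye(4); T[:3,:3]=R.from_rotvec(o['orientation']).as_matrix(); T[:3,3]=o['tcp_pos']; return T
def tgt(p,z,y,off=0.155):
    "tool pose with the point `off` ahead at p, z along fingers, y closing"
    z=np.array(z,float); z/=np.linalg.norm(z); y=np.array(y,float); y-=z*(y@z); y/=np.linalg.norm(y)
    T=np.eye(4); T[:3,:3]=np.c_[np.cross(y,z),y,z]; T[:3,3]=np.array(p)-off*z; return T
def rows(T1,N,T0=None):
    "constant row of N that takes T0 to T1 (screw path)"
    T0=pose() if T0 is None else T0
    D=np.real(expm(logm(np.linalg.inv(T0)@T1)/N)); w=np.degrees(R.from_matrix(D[:3,:3]).as_rotvec())
    mid=T0@np.linalg.matrix_power(D,N//2)
    print(N,'rows: tx %.4f ty %.4f tz %.4f  ax %.2f ay %.2f az %.2f'%(*D[:3,3],*w),'mid',mid[:3,3])
def st():
    o=r.get_obs(); print(round(o['clock'],2),o['tcp_pos'],'j',np.array(o['joints']),'F',np.array(o['contact_force']),'w',round(o['grip_width'],4),o['gripper_force'])
def az(d): a=np.radians(d); return np.array([np.cos(a),np.sin(a),0])
E
python3 - <<'E'
from h import *
st(); rows(tgt([.4385,-.079,.052+.10],[0,0,-1],az(198.5)),20)
E
```

```text
1.4 [ 0.3026 -0.6034  0.4047] j [ 0.9979  0.477   0.0224  1.5554 -0.0115  1.1093 -0.0831] F [0.0582 0.1799 0.8219] w 0.0852 0.0
20 rows: tx -0.0029 ty -0.0306 tz 0.0049  ax 0.00 ay -0.00 az 4.91 mid [ 0.2509 -0.3102  0.3558]
```

All keys are needed in every row.

Request:
arm_command(plan=[{"tx": 0.0254, "ty": -0.0291, "tz": 0.002, "ax": 0, "ay": 0, "az": 0, "claw": 0}, {"tx": 0.0254, "ty": -0.0291, "tz": 0.002, "ax": 0, "ay": 0, "az": 0, "claw": 0}, {"tx": 0.0254, "ty": -0.0291, "tz": 0.002, "ax": 0, "ay": 0, "az": 0, "claw": 0}, {"tx": 0.0254, "ty": -0.0291, "tz": 0.002, "ax": 0, "ay": 0, "az": 0, "claw": 0}, {"tx": 0.0254, "ty": -0.0291, "tz": 0.002, "ax": 0, "ay": 0, "az": 0, "claw": 0}, {"tx": 0.0254, "ty": -0.0291, "tz": 0.002, "ax": 0, "ay": 0, "az": 0, "claw": 0}, {"tx": 0.0254, "ty": -0.0291, "tz": 0.002, "ax": 0, "ay": 0, "az": 0, "claw": 0}, {"tx": 0.0254, "ty": -0.0291, "tz": 0.002, "ax": 0, "ay": 0, "az": 0, "claw": 0}, {"tx": 0.0254, "ty": -0.0291, "tz": 0.002, "ax": 0, "ay": 0, "az": 0, "claw": 0}, {"tx": 0.0254, "ty": -0.0291, "tz": 0.002, "ax": 0, "ay": 0, "az": 0, "claw": 0}])

```text
clock: 2.23
tcp_pos: [0.3992, -0.2276, 0.385]
orientation: [3.057, 0.723, 0.001]
contact_force: [0.4, 0.3, -0.7]
grip_width: 0.0856
gripper_force: 0.0
```

Run:
```python
from h import *
st(); rows(tgt([.45,-.082,.052+.12],[0,0,-1],az(198.5)),20)
```

```text
2.23 [ 0.3992 -0.2276  0.385 ] j [ 0.5407  0.1529 -0.1741  2.063   0.0333  0.9274 -0.7576] F [ 0.3934  0.3102 -0.6724] w 0.0856 0.0
20 rows: tx -0.0001 ty -0.0087 tz 0.0029  ax 0.00 ay -0.00 az 4.91 mid [ 0.3914 -0.1432  0.356 ]
```

Request:
arm_command(plan=[{"tx": 0, "ty": -0.0087, "tz": 0.0029, "ax": 0, "ay": 0, "az": 4.9, "claw": 0}, {"tx": 0, "ty": -0.0087, "tz": 0.0029, "ax": 0, "ay": 0, "az": 4.9, "claw": 0}, {"tx": 0, "ty": -0.0087, "tz": 0.0029, "ax": 0, "ay": 0, "az": 4.9, "claw": 0}, {"tx": 0, "ty": -0.0087, "tz": 0.0029, "ax": 0, "ay": 0, "az": 4.9, "claw": 0}, {"tx": 0, "ty": -0.0087, "tz": 0.0029, "ax": 0, "ay": 0, "az": 4.9, "claw": 0}, {"tx": 0, "ty": -0.0087, "tz": 0.0029, "ax": 0, "ay": 0, "az": 4.9, "claw": 0}, {"tx": 0, "ty": -0.0087, "tz": 0.0029, "ax": 0, "ay": 0, "az": 4.9, "claw": 0}, {"tx": 0, "ty": -0.0087, "tz": 0.0029, "ax": 0, "ay": 0, "az": 4.9, "claw": 0}, {"tx": 0, "ty": -0.0087, "tz": 0.0029, "ax": 0, "ay": 0, "az": 4.9, "claw": 0}, {"tx": 0, "ty": -0.0087, "tz": 0.0029, "ax": 0, "ay": 0, "az": 4.9, "claw": 0}])

```text
clock: 3.07
tcp_pos: [0.3924, -0.1449, 0.3558]
orientation: [3.08, -0.616, 0.001]
contact_force: [-0.2, -0.5, 0.8]
grip_width: 0.0853
gripper_force: 0.0
```

Request:
arm_command(plan=[{"tx": 0, "ty": -0.0087, "tz": 0.0029, "ax": 0, "ay": 0, "az": 4.9, "claw": 0}, {"tx": 0, "ty": -0.0087, "tz": 0.0029, "ax": 0, "ay": 0, "az": 4.9, "claw": 0}, {"tx": 0, "ty": -0.0087, "tz": 0.0029, "ax": 0, "ay": 0, "az": 4.9, "claw": 0}, {"tx": 0, "ty": -0.0087, "tz": 0.0029, "ax": 0, "ay": 0, "az": 4.9, "claw": 0}, {"tx": 0, "ty": -0.0087, "tz": 0.0029, "ax": 0, "ay": 0, "az": 4.9, "claw": 0}, {"tx": 0, "ty": -0.0087, "tz": 0.0029, "ax": 0, "ay": 0, "az": 4.9, "claw": 0}, {"tx": 0, "ty": -0.0087, "tz": 0.0029, "ax": 0, "ay": 0, "az": 4.9, "claw": 0}, {"tx": 0, "ty": -0.0087, "tz": 0.0029, "ax": 0, "ay": 0, "az": 4.9, "claw": 0}, {"tx": 0, "ty": -0.0087, "tz": 0.0029, "ax": 0, "ay": 0, "az": 4.9, "claw": 0}, {"tx": 0, "ty": 0, "tz": 0, "ax": 0, "ay": 0, "az": 0, "claw": 0}])

```text
clock: 3.9
tcp_pos: [0.4447, -0.0876, 0.3295]
orientation: [-2.626, 1.723, -0.001]
contact_force: [0.1, 0.6, -0.4]
grip_width: 0.0855
gripper_force: 0.0
```

Run:
```python
from h import *
st(); T,im=look('wrist','w1.png')
find(T,'wrist',['tray','tray_grip','tray_lip','hopper','nest','bore','driver_grip'])
```

```text
3.9 [ 0.4447 -0.0876  0.3295] j [ 0.1727  0.2174 -0.1308  2.1349  0.039   0.7905 -2.7147] F [ 0.0971  0.6266 -0.3988] w 0.0855 0.0
wrist tip_of tray [ 0.4842 -0.0629  0.0003] 0.82
wrist tip_of tray_grip [ 0.4389 -0.0826  0.053 ] 0.62
wrist tip_of tray_lip [ 0.5568 -0.0383  0.0124] 0.86
```

View pics/w1.png

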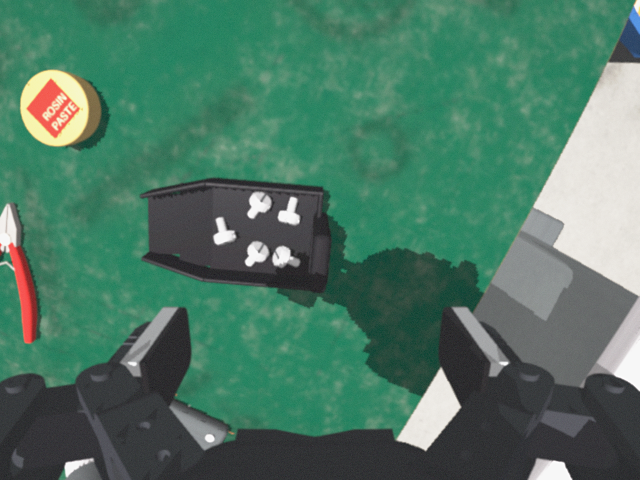

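The wrist view shows the tray straight in front (145–330, 180–290) with all five screws inside and the tab at about (325,245). All the sources agree.

Run:
```python
from h import *
rows(tgt([.4385,-.0803,.053],[0,0,-1],az(199.3)),10)
```

```text
10 rows: tx -0.0010 ty 0.0001 tz 0.0122  ax -0.00 ay -0.00 az 0.42 mid [ 0.4408 -0.0846  0.2689]
```

Request:
arm_command(plan=[{"tx": -0.0025, "ty": 0.0003, "tz": 0.01, "ax": 0, "ay": 0, "az": 1.0, "claw": 0}, {"tx": -0.0025, "ty": 0.0003, "tz": 0.01, "ax": 0, "ay": 0, "az": 1.0, "claw": 0}, {"tx": -0.0025, "ty": 0.0003, "tz": 0.01, "ax": 0, "ay": 0, "az": 1.0, "claw": 0}, {"tx": -0.0025, "ty": 0.0003, "tz": 0.01, "ax": 0, "ay": 0, "az": 1.2, "claw": 0}, {"tx": 0, "ty": 0, "tz": 0.014, "ax": 0, "ay": 0, "az": 0, "claw": 0}, {"tx": 0, "ty": 0, "tz": 0.014, "ax": 0, "ay": 0, "az": 0, "claw": 0}, {"tx": 0, "ty": 0, "tz": 0.014, "ax": 0, "ay": 0, "az": 0, "claw": 0}, {"tx": 0, "ty": 0, "tz": 0.014, "ax": 0, "ay": 0, "az": 0, "claw": 0}, {"tx": 0, "ty": 0, "tz": 0.014, "ax": 0, "ay": 0, "az": 0, "claw": 0}, {"tx": 0, "ty": 0, "tz": 0.012, "ax": 0, "ay": 0, "az": 0, "claw": 0}])

```text
clock: 5.13
tcp_pos: [0.4385, -0.0799, 0.2069]
orientation: [2.563, -1.817, -0.0]
contact_force: [0.4, 0.6, -0.6]
grip_width: 0.0852
gripper_force: 0.0
```

Request:
arm_command(plan=[{"tx": 0, "ty": 0, "tz": 0, "ax": 0, "ay": 0, "az": 0, "claw": 0.5}, {"tx": 0, "ty": 0, "tz": 0, "ax": 0, "ay": 0, "az": 0, "claw": 0.7}, {"tx": 0, "ty": 0, "tz": 0, "ax": 0, "ay": 0, "az": 0, "claw": 1}, {"tx": 0, "ty": 0, "tz": 0, "ax": 0, "ay": 0, "az": 0, "claw": 1}, {"tx": 0, "ty": 0, "tz": 0, "ax": 0, "ay": 0, "az": 0, "claw": 1}, {"tx": 0, "ty": 0, "tz": 0, "ax": 0, "ay": 0, "az": 0, "claw": 1}, {"tx": 0, "ty": 0, "tz": 0, "ax": 0, "ay": 0, "az": 0, "claw": 1}, {"tx": 0, "ty": 0, "tz": 0, "ax": 0, "ay": 0, "az": 0, "claw": 1}, {"tx": 0, "ty": 0, "tz": 0, "ax": 0, "ay": 0, "az": 0, "claw": 1}, {"tx": 0, "ty": 0, "tz": 0, "ax": 0, "ay": 0, "az": 0, "claw": 1}], squeeze=70)

```text
clock: 5.97
tcp_pos: [0.439, -0.0797, 0.2083]
orientation: [-2.562, 1.817, -0.002]
contact_force: [-1.0, -0.3, 7.2]
grip_width: 0.0094
gripper_force: 68.8
```

Run:
```python
from h import *
st()
T,im=look('scene','s2.png'); T2,im2=look('side')
g=[find(T,'scene',['tray_grip','tray_lip','hopper','nest']),find(T2,'side',['tray_grip','tray_lip','hopper','nest'])]
# lift first by 0.15, then pour pose: tool y outward (tray x towards robot), level
rows(tgt([.44,-.08,.20],[0,0,-1],az(199.3)),10)
```

```text
5.97 [ 0.439  -0.0797  0.2083] j [ 0.1238  0.4259 -0.0997  2.2307  0.0883  0.4872 -2.8494] F [-0.9673 -0.3182  7.1524] w 0.0094 68.79537105560303
scene tip_of tray_grip [ 0.4372 -0.0739  0.0526] 0.59
scene tip_of tray_lip [ 0.5502 -0.0403  0.012 ] 0.8
scene tip_of hopper [ 0.5953 -0.34    0.0936] 0.93
scene tip_of nest [ 0.4634 -0.3104  0.059 ] 0.83
side tip_of tray_grip [ 0.4402 -0.079   0.0534] 0.88
side tip_of tray_lip [ 0.5558 -0.0372  0.0139] 0.74
side tip_of hopper [ 0.5909 -0.3443  0.0981] 0.62
10 rows: tx 0.0001 ty -0.0001 tz -0.0147  ax -0.01 ay -0.00 az 0.00 mid [ 0.4395 -0.0799  0.2816]
```

The tab is gripped: opening 9.4 mm, force 69 N. Next I'll lift the tray, then swing it over the hopper with the spout towards the robot.

Request:
arm_command(plan=[{"tx": 0, "ty": 0, "tz": -0.006, "ax": 0, "ay": 0, "az": 0, "claw": 1}, {"tx": 0, "ty": 0, "tz": -0.012, "ax": 0, "ay": 0, "az": 0, "claw": 1}, {"tx": 0, "ty": 0, "tz": -0.018, "ax": 0, "ay": 0, "az": 0, "claw": 1}, {"tx": 0, "ty": 0, "tz": -0.02, "ax": 0, "ay": 0, "az": 0, "claw": 1}, {"tx": 0, "ty": 0, "tz": -0.02, "ax": 0, "ay": 0, "az": 0, "claw": 1}, {"tx": 0, "ty": 0, "tz": -0.02, "ax": 0, "ay": 0, "az": 0, "claw": 1}, {"tx": 0, "ty": 0, "tz": -0.02, "ax": 0, "ay": 0, "az": 0, "claw": 1}, {"tx": 0, "ty": 0, "tz": -0.018, "ax": 0, "ay": 0, "az": 0, "claw": 1}, {"tx": 0, "ty": 0, "tz": -0.012, "ax": 0, "ay": 0, "az": 0, "claw": 1}, {"tx": 0, "ty": 0, "tz": -0.006, "ax": 0, "ay": 0, "az": 0, "claw": 1}])

```text
clock: 7.3
tcp_pos: [0.4388, -0.0797, 0.3615]
orientation: [-2.562, 1.816, -0.003]
contact_force: [0.9, -0.4, -0.8]
grip_width: 0.0088
gripper_force: 68.2
```

```bash
cat >> h.py <<'E'
LIP=np.array([0,-.1215,.197])
def pour(lip,tilt,a=-20):
    "tray x along azimuth a+180, spout down by tilt deg, lip at the point"
    t=np.radians(tilt); x=az(a+180); X=x*np.cos(t)-np.array([0,0,np.sin(t)]); Z=np.array([0,0,np.cos(t)])+x*np.sin(t)
    T=tgt([0,0,0],-Z,-X,0); T[:3,3]=np.array(lip)-T[:3,:3]@LIP; return T
E
python3 - <<'E'
from h import *
st(); L=np.array([.593,-.341,0])+.02*az(-20)
T1=pour(L+[0,0,.16],0); print(T1[:3,3]); rows(T1,30)
E
```

```text
7.3 [ 0.4388 -0.0797  0.3615] j [ 0.1521  0.158  -0.1236  2.1197  0.0258  0.8628 -2.7909] F [ 0.9237 -0.4068 -0.7591] w 0.0088 68.2133960723877
[ 0.726  -0.3894  0.357 ]
30 rows: tx 0.0131 ty 0.0129 tz 0.0002  ax 0.00 ay -0.01 az -4.69 mid [ 0.4733 -0.3357  0.3592]
```

Request:
arm_command(plan=[{"tx": 0.0043, "ty": 0.0043, "tz": 0, "ax": 0, "ay": 0, "az": -1.56, "claw": 1}, {"tx": 0.0087, "ty": 0.0086, "tz": 0, "ax": 0, "ay": 0, "az": -3.13, "claw": 1}, {"tx": 0.0131, "ty": 0.0129, "tz": 0, "ax": 0, "ay": 0, "az": -4.69, "claw": 1}, {"tx": 0.0131, "ty": 0.0129, "tz": 0, "ax": 0, "ay": 0, "az": -4.69, "claw": 1}, {"tx": 0.0131, "ty": 0.0129, "tz": 0, "ax": 0, "ay": 0, "az": -4.69, "claw": 1}, {"tx": 0.0131, "ty": 0.0129, "tz": 0, "ax": 0, "ay": 0, "az": -4.69, "claw": 1}, {"tx": 0.0131, "ty": 0.0129, "tz": 0, "ax": 0, "ay": 0, "az": -4.69, "claw": 1}, {"tx": 0.0131, "ty": 0.0129, "tz": 0, "ax": 0, "ay": 0, "az": -4.69, "claw": 1}, {"tx": 0.0131, "ty": 0.0129, "tz": 0, "ax": 0, "ay": 0, "az": -4.69, "claw": 1}, {"tx": 0.0131, "ty": 0.0129, "tz": 0, "ax": 0, "ay": 0, "az": -4.69, "claw": 1}])

```text
clock: 8.13
tcp_pos: [0.42, -0.2413, 0.3591]
orientation: [-3.047, 0.767, 0.002]
contact_force: [0.1, -0.5, -2.2]
grip_width: 0.0089
gripper_force: 68.2
```

Request:
arm_command(plan=[{"tx": 0.0131, "ty": 0.0129, "tz": 0, "ax": 0, "ay": 0, "az": -4.69, "claw": 1}, {"tx": 0.0131, "ty": 0.0129, "tz": 0, "ax": 0, "ay": 0, "az": -4.69, "claw": 1}, {"tx": 0.0131, "ty": 0.0129, "tz": 0, "ax": 0, "ay": 0, "az": -4.69, "claw": 1}, {"tx": 0.0131, "ty": 0.0129, "tz": 0, "ax": 0, "ay": 0, "az": -4.69, "claw": 1}, {"tx": 0.0131, "ty": 0.0129, "tz": 0, "ax": 0, "ay": 0, "az": -4.69, "claw": 1}, {"tx": 0.0131, "ty": 0.0129, "tz": 0, "ax": 0, "ay": 0, "az": -4.69, "claw": 1}, {"tx": 0.0131, "ty": 0.0129, "tz": 0, "ax": 0, "ay": 0, "az": -4.69, "claw": 1}, {"tx": 0.0131, "ty": 0.0129, "tz": 0, "ax": 0, "ay": 0, "az": -4.69, "claw": 1}, {"tx": 0.0131, "ty": 0.0129, "tz": 0, "ax": 0, "ay": 0, "az": -4.69, "claw": 1}, {"tx": 0.0131, "ty": 0.0129, "tz": 0, "ax": 0, "ay": 0, "az": -4.69, "claw": 1}])

```text
clock: 8.97
tcp_pos: [0.531, -0.3821, 0.3587]
orientation: [-3.099, -0.508, 0.002]
contact_force: [-0.1, 0.2, -1.2]
grip_width: 0.0087
gripper_force: 68.2
```

Request:
arm_command(plan=[{"tx": 0.0131, "ty": 0.0129, "tz": 0, "ax": 0, "ay": 0, "az": -4.69, "claw": 1}, {"tx": 0.0131, "ty": 0.0129, "tz": 0, "ax": 0, "ay": 0, "az": -4.69, "claw": 1}, {"tx": 0.0131, "ty": 0.0129, "tz": 0, "ax": 0, "ay": 0, "az": -4.69, "claw": 1}, {"tx": 0.0131, "ty": 0.0129, "tz": 0, "ax": 0, "ay": 0, "az": -4.69, "claw": 1}, {"tx": 0.0131, "ty": 0.0129, "tz": 0, "ax": 0, "ay": 0, "az": -4.69, "claw": 1}, {"tx": 0.0131, "ty": 0.0129, "tz": 0, "ax": 0, "ay": 0, "az": -4.69, "claw": 1}, {"tx": 0.0131, "ty": 0.0129, "tz": 0, "ax": 0, "ay": 0, "az": -4.69, "claw": 1}, {"tx": 0.0131, "ty": 0.0129, "tz": 0, "ax": 0, "ay": 0, "az": -4.69, "claw": 1}, {"tx": 0.0131, "ty": 0.0129, "tz": 0, "ax": 0, "ay": 0, "az": -4.69, "claw": 1}, {"tx": 0.0065, "ty": 0.0064, "tz": 0, "ax": 0, "ay": 0, "az": -2.3, "claw": 1}])

```text
clock: 9.8
tcp_pos: [0.7018, -0.3983, 0.358]
orientation: [-2.673, -1.647, -0.001]
contact_force: [0.0, 0.7, -1.7]
grip_width: 0.009
gripper_force: 68.3
```

Run:
```python
from h import *
st(); L=np.array([.593,-.341,0])+.02*az(-20)
T,im=look('scene','s3.png'); find(T,'scene',['tray_lip','tray_grip','hopper'])
T,im=look('side'); find(T,'side',['tray_lip','tray_grip','hopper'])
P=pose(); print('pred lip',(P@np.append(LIP,1))[:3])
A=pour(L+[0,0,.125],15); B=pour(L+[0,0,.105],60)
rows(A,10); rows(B,20,A)
```

```text
9.8 [ 0.7018 -0.3983  0.358 ] j [ 0.6129  0.7618 -0.3207  1.1911  0.2317  1.225  -0.1698] F [ 0.0338  0.6752 -1.693 ] w 0.009 68.27194333076477
scene tip_of tray_lip [ 0.589  -0.346   0.1594] 0.6
scene tip_of tray_grip [ 0.7006 -0.3982  0.2025] 0.77
scene tip_of hopper [ 0.5938 -0.3384  0.093 ] 0.93
side tip_of tray_lip [ 0.5902 -0.346   0.1648] 0.7
side tip_of tray_grip [ 0.7018 -0.4026  0.2014] 0.95
side tip_of hopper [ 0.5959 -0.3416  0.0982] 0.7
pred lip [ 0.5911 -0.3449  0.1628]
10 rows: tx 0.0017 ty -0.0036 tz 0.0009  ax -1.50 ay 0.10 az -0.71 mid [ 0.6868 -0.3848  0.3544]
20 rows: tx 0.0000 ty -0.0084 tz -0.0038  ax -2.25 ay -0.00 az -0.00 mid [ 0.5878 -0.3391  0.3453]
```

View pics/s3.png

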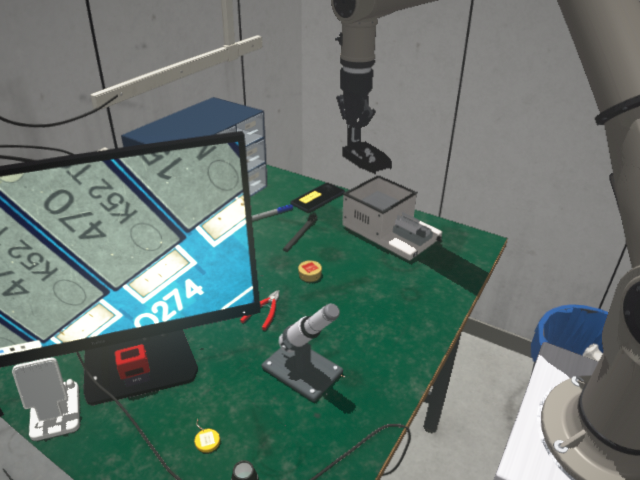

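The tray is held level above the hopper, with its lip at about (385,165) and the hopper at (380,195). The predicted lip position agrees with the networks. I'll tilt it now.

Request:
arm_command(plan=[{"tx": 0.0017, "ty": -0.0036, "tz": 0.0009, "ax": -1.5, "ay": 0.1, "az": -0.71, "claw": 1}, {"tx": 0.0017, "ty": -0.0036, "tz": 0.0009, "ax": -1.5, "ay": 0.1, "az": -0.71, "claw": 1}, {"tx": 0.0017, "ty": -0.0036, "tz": 0.0009, "ax": -1.5, "ay": 0.1, "az": -0.71, "claw": 1}, {"tx": 0.0017, "ty": -0.0036, "tz": 0.0009, "ax": -1.5, "ay": 0.1, "az": -0.71, "claw": 1}, {"tx": 0.0017, "ty": -0.0036, "tz": 0.0009, "ax": -1.5, "ay": 0.1, "az": -0.71, "claw": 1}, {"tx": 0.0017, "ty": -0.0036, "tz": 0.0009, "ax": -1.5, "ay": 0.1, "az": -0.71, "claw": 1}, {"tx": 0.0017, "ty": -0.0036, "tz": 0.0009, "ax": -1.5, "ay": 0.1, "az": -0.71, "claw": 1}, {"tx": 0.0017, "ty": -0.0036, "tz": 0.0009, "ax": -1.5, "ay": 0.1, "az": -0.71, "claw": 1}, {"tx": 0.0017, "ty": -0.0036, "tz": 0.0009, "ax": -1.5, "ay": 0.1, "az": -0.71, "claw": 1}, {"tx": 0.0017, "ty": -0.0036, "tz": 0.0009, "ax": -1.5, "ay": 0.1, "az": -0.71, "claw": 1}])

```text
clock: 11.03
tcp_pos: [0.6747, -0.3701, 0.3468]
orientation: [2.389, 1.675, 0.222]
contact_force: [0.5, 0.5, -1.6]
grip_width: 0.0092
gripper_force: 68.3
```

Request:
arm_command(plan=[{"tx": 0, "ty": -0.0084, "tz": -0.0038, "ax": -2.25, "ay": 0, "az": 0, "claw": 1}, {"tx": 0, "ty": -0.0084, "tz": -0.0038, "ax": -2.25, "ay": 0, "az": 0, "claw": 1}, {"tx": 0, "ty": -0.0084, "tz": -0.0038, "ax": -2.25, "ay": 0, "az": 0, "claw": 1}, {"tx": 0, "ty": -0.0084, "tz": -0.0038, "ax": -2.25, "ay": 0, "az": 0, "claw": 1}, {"tx": 0, "ty": -0.0084, "tz": -0.0038, "ax": -2.25, "ay": 0, "az": 0, "claw": 1}, {"tx": 0, "ty": -0.0084, "tz": -0.0038, "ax": -2.25, "ay": 0, "az": 0, "claw": 1}, {"tx": 0, "ty": -0.0084, "tz": -0.0038, "ax": -2.25, "ay": 0, "az": 0, "claw": 1}, {"tx": 0, "ty": -0.0084, "tz": -0.0038, "ax": -2.25, "ay": 0, "az": 0, "claw": 1}, {"tx": 0, "ty": -0.0084, "tz": -0.0038, "ax": -2.25, "ay": 0, "az": 0, "claw": 1}, {"tx": 0, "ty": -0.0084, "tz": -0.0038, "ax": -2.25, "ay": 0, "az": 0, "claw": 1}])

```text
clock: 11.87
tcp_pos: [0.5882, -0.339, 0.3459]
orientation: [2.096, 1.467, 0.501]
contact_force: [0.4, 0.8, -1.1]
grip_width: 0.0092
gripper_force: 68.3
```

Run:
```python
from h import *
st(); L=np.array([.593,-.341,0])+.02*az(-20)
P=pose(); print('pred lip',(P@np.append(LIP,1))[:3])
rows(pour(L+[0,0,.105],60),10)
```

```text
11.87 [ 0.5882 -0.339   0.3459] j [ 0.6973  0.4555 -0.3266  1.8375  0.3611  0.2253 -0.2246] F [ 0.3512  0.8084 -1.0816] w 0.0092 68.30294966697693
pred lip [ 0.611  -0.347   0.1157]
10 rows: tx -0.0000 ty -0.0085 tz -0.0038  ax -2.23 ay -0.00 az -0.00 mid [ 0.5467 -0.324   0.3314]
```

Joint 6 is at its limit, so a straight tilt to 60° won't go through. I'll yaw the tray about the lip to the left while tilting, which moves the wrist out of the arm's plane.

Run:
```python
from h import *
c=np.array([.594,-.341,0])
A=pour(c+.02*az(0)+[0,0,.112],37.5,10);B=pour(c+.02*az(20)+[0,0,.106],62,20)
rows(A,10); rows(B,20,A); print(A[:3,3],B[:3,3])
```

```text
10 rows: tx -0.0006 ty 0.0000 tz 0.0005  ax 0.02 ay 1.82 az -2.38 mid [ 0.5891 -0.3422  0.3441]
20 rows: tx -0.0003 ty -0.0044 tz -0.0023  ax -1.22 ay 0.38 az -0.33 mid [ 0.5444 -0.3582  0.329 ]
[ 0.5908 -0.3451  0.3423] [ 0.5029 -0.3741  0.3058]
```

Request:
arm_command(plan=[{"tx": -0.0006, "ty": 0, "tz": 0.0005, "ax": 0, "ay": 1.82, "az": -2.38, "claw": 1}, {"tx": -0.0006, "ty": 0, "tz": 0.0005, "ax": 0, "ay": 1.82, "az": -2.38, "claw": 1}, {"tx": -0.0006, "ty": 0, "tz": 0.0005, "ax": 0, "ay": 1.82, "az": -2.38, "claw": 1}, {"tx": -0.0006, "ty": 0, "tz": 0.0005, "ax": 0, "ay": 1.82, "az": -2.38, "claw": 1}, {"tx": -0.0006, "ty": 0, "tz": 0.0005, "ax": 0, "ay": 1.82, "az": -2.38, "claw": 1}, {"tx": -0.0006, "ty": 0, "tz": 0.0005, "ax": 0, "ay": 1.82, "az": -2.38, "claw": 1}, {"tx": -0.0006, "ty": 0, "tz": 0.0005, "ax": 0, "ay": 1.82, "az": -2.38, "claw": 1}, {"tx": -0.0006, "ty": 0, "tz": 0.0005, "ax": 0, "ay": 1.82, "az": -2.38, "claw": 1}, {"tx": -0.0006, "ty": 0, "tz": 0.0005, "ax": 0, "ay": 1.82, "az": -2.38, "claw": 1}, {"tx": -0.0006, "ty": 0, "tz": 0.0005, "ax": 0, "ay": 1.82, "az": -2.38, "claw": 1}])

```text
clock: 12.7
tcp_pos: [0.5909, -0.3457, 0.3416]
orientation: [1.693, 2.022, 0.685]
contact_force: [0.4, -1.1, -2.1]
grip_width: 0.0091
gripper_force: 68.5
```

Run:
```python
from h import *
st(); P=pose(); print('pred lip',(P@np.append(LIP,1))[:3])
c=np.array([.594,-.341,0])
rows(pour(c+.02*az(20)+[0,0,.106],62,20),20)
```

```text
12.7 [ 0.5909 -0.3457  0.3416] j [ 1.1921  0.6733 -0.9489  1.7393  0.3234  0.4318  0.4339] F [ 0.3702 -1.1038 -2.1003] w 0.0091 68.46298098564148
pred lip [ 0.6141 -0.3418  0.1113]
20 rows: tx -0.0003 ty -0.0044 tz -0.0023  ax -1.22 ay 0.38 az -0.32 mid [ 0.5445 -0.3586  0.3286]
```

Request:
arm_command(plan=[{"tx": -0.0003, "ty": -0.0044, "tz": -0.0023, "ax": -1.22, "ay": 0.38, "az": -0.32, "claw": 1}, {"tx": -0.0003, "ty": -0.0044, "tz": -0.0023, "ax": -1.22, "ay": 0.38, "az": -0.32, "claw": 1}, {"tx": -0.0003, "ty": -0.0044, "tz": -0.0023, "ax": -1.22, "ay": 0.38, "az": -0.32, "claw": 1}, {"tx": -0.0003, "ty": -0.0044, "tz": -0.0023, "ax": -1.22, "ay": 0.38, "az": -0.32, "claw": 1}, {"tx": -0.0003, "ty": -0.0044, "tz": -0.0023, "ax": -1.22, "ay": 0.38, "az": -0.32, "claw": 1}, {"tx": -0.0003, "ty": -0.0044, "tz": -0.0023, "ax": -1.22, "ay": 0.38, "az": -0.32, "claw": 1}, {"tx": -0.0003, "ty": -0.0044, "tz": -0.0023, "ax": -1.22, "ay": 0.38, "az": -0.32, "claw": 1}, {"tx": -0.0003, "ty": -0.0044, "tz": -0.0023, "ax": -1.22, "ay": 0.38, "az": -0.32, "claw": 1}, {"tx": -0.0003, "ty": -0.0044, "tz": -0.0023, "ax": -1.22, "ay": 0.38, "az": -0.32, "claw": 1}, {"tx": -0.0003, "ty": -0.0044, "tz": -0.0023, "ax": -1.22, "ay": 0.38, "az": -0.32, "claw": 1}])

```text
clock: 13.53
tcp_pos: [0.545, -0.3583, 0.328]
orientation: [1.505, 1.953, 0.915]
contact_force: [0.1, -0.0, -0.6]
grip_width: 0.0094
gripper_force: 68.5
```

Run:
```python
from h import *
st(); P=pose(); print('pred lip',(P@np.append(LIP,1))[:3],'tilt',np.degrees(np.arccos(-P[2,2])))
c=np.array([.594,-.341,0])
rows(pour(c+.02*az(20)+[0,0,.106],62,20),10)
T,im=look('side','d4.png')
```

```text
13.53 [ 0.545  -0.3583  0.328 ] j [ 1.4496  0.8206 -1.1948  1.8394  0.3133  0.2969  0.6457] F [ 0.1418 -0.0451 -0.5896] w 0.0094 68.46975445747375
pred lip [ 0.6142 -0.3378  0.1081] tilt 49.823950131522054
10 rows: tx -0.0003 ty -0.0044 tz -0.0024  ax -1.21 ay 0.39 az -0.32 mid [ 0.5232 -0.3659  0.3181]
```

View pics/d4.png

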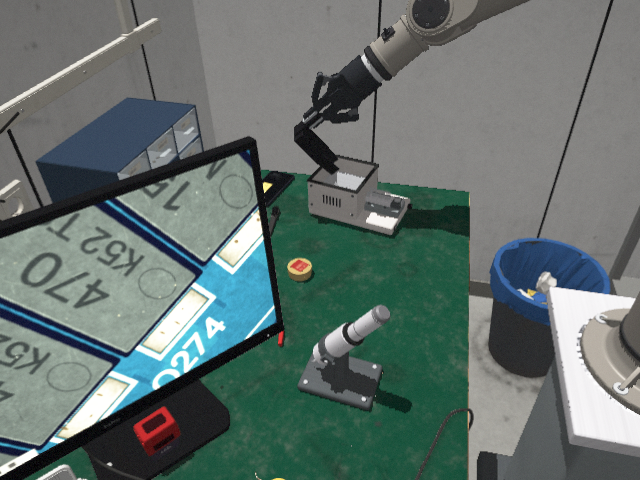

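The tray is tilted 50° with its lip over the hopper mouth at about (330,168). I'll tilt it further.

Run:
```python
from h import *
c=np.array([.594,-.341,0])
rows(pour(c+.02*az(25)+[0,0,.106],61,32),10)
```

```text
10 rows: tx -0.0020 ty -0.0038 tz -0.0021  ax -1.10 ay 1.37 az -1.02 mid [ 0.5283 -0.3751  0.3181]
```

Request:
arm_command(plan=[{"tx": -0.002, "ty": -0.0038, "tz": -0.0021, "ax": -1.1, "ay": 1.37, "az": -1.02, "claw": 1}, {"tx": -0.002, "ty": -0.0038, "tz": -0.0021, "ax": -1.1, "ay": 1.37, "az": -1.02, "claw": 1}, {"tx": -0.002, "ty": -0.0038, "tz": -0.0021, "ax": -1.1, "ay": 1.37, "az": -1.02, "claw": 1}, {"tx": -0.002, "ty": -0.0038, "tz": -0.0021, "ax": -1.1, "ay": 1.37, "az": -1.02, "claw": 1}, {"tx": -0.002, "ty": -0.0038, "tz": -0.0021, "ax": -1.1, "ay": 1.37, "az": -1.02, "claw": 1}, {"tx": -0.002, "ty": -0.0038, "tz": -0.0021, "ax": -1.1, "ay": 1.37, "az": -1.02, "claw": 1}, {"tx": -0.002, "ty": -0.0038, "tz": -0.0021, "ax": -1.1, "ay": 1.37, "az": -1.02, "claw": 1}, {"tx": -0.002, "ty": -0.0038, "tz": -0.0021, "ax": -1.1, "ay": 1.37, "az": -1.02, "claw": 1}, {"tx": -0.002, "ty": -0.0038, "tz": -0.0021, "ax": -1.1, "ay": 1.37, "az": -1.02, "claw": 1}, {"tx": -0.002, "ty": -0.0038, "tz": -0.0021, "ax": -1.1, "ay": 1.37, "az": -1.02, "claw": 1}])

```text
clock: 14.42
tcp_pos: [0.5171, -0.3916, 0.3086]
orientation: [1.137, 2.057, 1.211]
contact_force: [0.5, 0.5, -0.8]
grip_width: 0.0089
gripper_force: 68.6
```

Request:
arm_command(plan=[{"tx": 0, "ty": 0, "tz": 0, "ax": 0, "ay": 0, "az": 0, "claw": 1}, {"tx": 0, "ty": 0, "tz": 0, "ax": 0, "ay": 0, "az": 0, "claw": 1}, {"tx": 0, "ty": 0, "tz": 0, "ax": 0, "ay": 0, "az": 0, "claw": 1}, {"tx": 0, "ty": 0, "tz": 0, "ax": 0, "ay": 0, "az": 0, "claw": 1}, {"tx": 0, "ty": 0, "tz": 0, "ax": 0, "ay": 0, "az": 0, "claw": 1}, {"tx": 0, "ty": 0, "tz": 0, "ax": 0, "ay": 0, "az": 0, "claw": 1}, {"tx": 0, "ty": 0, "tz": 0, "ax": 0, "ay": 0, "az": 0, "claw": 1}, {"tx": 0, "ty": 0, "tz": 0, "ax": 0, "ay": 0, "az": 0, "claw": 1}, {"tx": 0, "ty": 0, "tz": 0, "ax": 0, "ay": 0, "az": 0, "claw": 1}, {"tx": 0, "ty": 0, "tz": 0, "ax": 0, "ay": 0, "az": 0, "claw": 1}])

```text
clock: 15.25
tcp_pos: [0.5174, -0.391, 0.309]
orientation: [1.139, 2.058, 1.209]
contact_force: [0.3, -0.1, -1.1]
grip_width: 0.0092
gripper_force: 68.5
```

Run:
```python
from h import *
st(); P=pose(); print('pred lip',(P@np.append(LIP,1))[:3],'tilt',np.degrees(np.arccos(-P[2,2])))
for n in('scene','side'):
    T,im=look(n,n+'5.png'); find(T,n,['screw1'],k=6)
a=cv2.imread('pics/scene5.png')[90:290,280:480];b=cv2.imread('pics/side5.png')[70:270,250:450]
cv2.imwrite('pics/c5.png',cv2.resize(np.hstack([a,b]),(800,400),interpolation=cv2.INTER_CUBIC))
c=np.array([.594,-.341,0])
A=pour(c+.02*az(10)+[0,0,.112],37.5,10); rows(A,10)
```

```text
15.25 [ 0.5174 -0.391   0.309 ] j [ 1.605   1.1108 -1.3943  1.7787  0.1803  0.5142  1.1461] F [ 0.2659 -0.1233 -1.073 ] w 0.0092 68.52548003196716
pred lip [ 0.6134 -0.3312  0.107 ] tilt 60.91814357495423
scene tip_of screw1 [ 0.6106 -0.335   0.1045] 0.17
10 rows: tx 0.0019 ty 0.0081 tz 0.0046  ax 2.31 ay -1.68 az 1.45 mid [ 0.55   -0.3634  0.33  ]
```

View pics/c5.png

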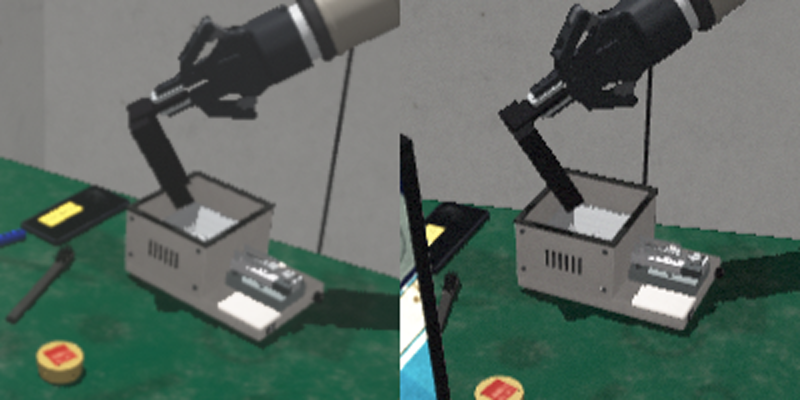

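The tilt is 61° and the tray looks empty, with nothing spilled on the bench. I'll tilt back the way it came.

Request:
arm_command(plan=[{"tx": 0.0019, "ty": 0.0081, "tz": 0.0046, "ax": 2.31, "ay": -1.68, "az": 1.45, "claw": 1}, {"tx": 0.0019, "ty": 0.0081, "tz": 0.0046, "ax": 2.31, "ay": -1.68, "az": 1.45, "claw": 1}, {"tx": 0.0019, "ty": 0.0081, "tz": 0.0046, "ax": 2.31, "ay": -1.68, "az": 1.45, "claw": 1}, {"tx": 0.0019, "ty": 0.0081, "tz": 0.0046, "ax": 2.31, "ay": -1.68, "az": 1.45, "claw": 1}, {"tx": 0.0019, "ty": 0.0081, "tz": 0.0046, "ax": 2.31, "ay": -1.68, "az": 1.45, "claw": 1}, {"tx": 0.0019, "ty": 0.0081, "tz": 0.0046, "ax": 2.31, "ay": -1.68, "az": 1.45, "claw": 1}, {"tx": 0.0019, "ty": 0.0081, "tz": 0.0046, "ax": 2.31, "ay": -1.68, "az": 1.45, "claw": 1}, {"tx": 0.0019, "ty": 0.0081, "tz": 0.0046, "ax": 2.31, "ay": -1.68, "az": 1.45, "claw": 1}, {"tx": 0.0019, "ty": 0.0081, "tz": 0.0046, "ax": 2.31, "ay": -1.68, "az": 1.45, "claw": 1}, {"tx": 0.0019, "ty": 0.0081, "tz": 0.0046, "ax": 2.31, "ay": -1.68, "az": 1.45, "claw": 1}])

```text
clock: 16.28
tcp_pos: [0.5905, -0.3411, 0.3427]
orientation: [1.696, 2.019, 0.684]
contact_force: [0.4, 0.8, -1.5]
grip_width: 0.0089
gripper_force: 68.4
```

Run:
```python
from h import *
st(); P=pose(); print('pred lip',(P@np.append(LIP,1))[:3],'tilt',np.degrees(np.arccos(-P[2,2])))
c=np.array([.594,-.341,0])
A=pour(c+.02*az(10)+[0,0,.18],0,10); rows(A,10)
B=tgt([.525,-.05,.25],[0,0,-1],az(10)); rows(B,10,A)
```

```text
16.28 [ 0.5905 -0.3411  0.3427] j [ 1.1317  0.6267 -0.8544  1.7502  0.1623  0.407   0.5537] F [ 0.352   0.7616 -1.5305] w 0.0089 68.44728469848633
pred lip [ 0.6137 -0.3374  0.1124] tilt 37.48742630578787
10 rows: tx -0.0000 ty 0.0150 tz 0.0019  ax 3.75 ay 0.01 az -0.01 mid [ 0.6591 -0.3293  0.3718]
10 rows: tx 0.0299 ty -0.0159 tz -0.0028  ax 0.00 ay 0.00 az 0.00 mid [ 0.6292 -0.1832  0.391 ]
```

Request:
arm_command(plan=[{"tx": 0, "ty": 0.015, "tz": 0.0019, "ax": 3.75, "ay": 0, "az": 0, "claw": 1}, {"tx": 0, "ty": 0.015, "tz": 0.0019, "ax": 3.75, "ay": 0, "az": 0, "claw": 1}, {"tx": 0, "ty": 0.015, "tz": 0.0019, "ax": 3.75, "ay": 0, "az": 0, "claw": 1}, {"tx": 0, "ty": 0.015, "tz": 0.0019, "ax": 3.75, "ay": 0, "az": 0, "claw": 1}, {"tx": 0, "ty": 0.015, "tz": 0.0019, "ax": 3.75, "ay": 0, "az": 0, "claw": 1}, {"tx": 0, "ty": 0.015, "tz": 0.0019, "ax": 3.75, "ay": 0, "az": 0, "claw": 1}, {"tx": 0, "ty": 0.015, "tz": 0.0019, "ax": 3.75, "ay": 0, "az": 0, "claw": 1}, {"tx": 0, "ty": 0.015, "tz": 0.0019, "ax": 3.75, "ay": 0, "az": 0, "claw": 1}, {"tx": 0, "ty": 0.015, "tz": 0.0019, "ax": 3.75, "ay": 0, "az": 0, "claw": 1}, {"tx": 0, "ty": 0.015, "tz": 0.0019, "ax": 3.75, "ay": 0, "az": 0, "claw": 1}])

```text
clock: 17.12
tcp_pos: [0.7334, -0.3158, 0.3769]
orientation: [-2.018, -2.407, 0.002]
contact_force: [1.2, 0.1, -1.9]
grip_width: 0.0094
gripper_force: 68.4
```

Request:
arm_command(plan=[{"tx": 0.0299, "ty": -0.0159, "tz": -0.0028, "ax": 0, "ay": 0, "az": 0, "claw": 1}, {"tx": 0.0299, "ty": -0.0159, "tz": -0.0028, "ax": 0, "ay": 0, "az": 0, "claw": 1}, {"tx": 0.0299, "ty": -0.0159, "tz": -0.0028, "ax": 0, "ay": 0, "az": 0, "claw": 1}, {"tx": 0.0299, "ty": -0.0159, "tz": -0.0028, "ax": 0, "ay": 0, "az": 0, "claw": 1}, {"tx": 0.0299, "ty": -0.0159, "tz": -0.0028, "ax": 0, "ay": 0, "az": 0, "claw": 1}, {"tx": 0.0299, "ty": -0.0159, "tz": -0.0028, "ax": 0, "ay": 0, "az": 0, "claw": 1}, {"tx": 0.0299, "ty": -0.0159, "tz": -0.0028, "ax": 0, "ay": 0, "az": 0, "claw": 1}, {"tx": 0.0299, "ty": -0.0159, "tz": -0.0028, "ax": 0, "ay": 0, "az": 0, "claw": 1}, {"tx": 0.0299, "ty": -0.0159, "tz": -0.0028, "ax": 0, "ay": 0, "az": 0, "claw": 1}, {"tx": 0.0299, "ty": -0.0159, "tz": -0.0028, "ax": 0, "ay": 0, "az": 0, "claw": 1}])

```text
clock: 17.95
tcp_pos: [0.5226, -0.048, 0.4042]
orientation: [2.018, 2.407, 0.001]
contact_force: [0.6, 0.3, -0.3]
grip_width: 0.0093
gripper_force: 68.7
```

Run:
```python
from h import *
st(); T,im=look('scene','s6.png'); find(T,'scene',['screw1','screw3'],k=6); find(T,'scene',['tray_grip','tray_lip'])
a=cv2.imread('pics/scene0.png');b=cv2.imread('pics/s6.png')
cv2.imwrite('pics/c6.png',cv2.resize(b[140:340,280:480],(600,600),interpolation=cv2.INTER_CUBIC))
rows(tgt([.525,-.05,.056],[0,0,-1],az(10)),10)
```

```text
17.95 [ 0.5226 -0.048   0.4042] j [ 0.5389  0.302  -0.6769  1.8776  0.219   1.0353 -0.053 ] F [ 0.5574  0.3052 -0.2737] w 0.0093 68.71206521987915
scene tip_of screw1 [ 0.5226 -0.0516  0.2501] 0.57
scene tip_of screw1 [0.4653 0.1412 0.1422] 0.33
scene tip_of screw3 [ 0.5226 -0.0516  0.2501] 0.57
scene tip_of screw3 [0.4653 0.1412 0.1422] 0.33
scene tip_of tray_grip [ 0.5215 -0.0493  0.2464] 0.89
scene tip_of tray_lip [ 0.4007 -0.0688  0.2033] 0.62
10 rows: tx 0.0000 ty 0.0001 tz 0.0193  ax 0.01 ay 0.01 az 0.00 mid [ 0.5246 -0.05    0.3077]
```

View pics/c6.png

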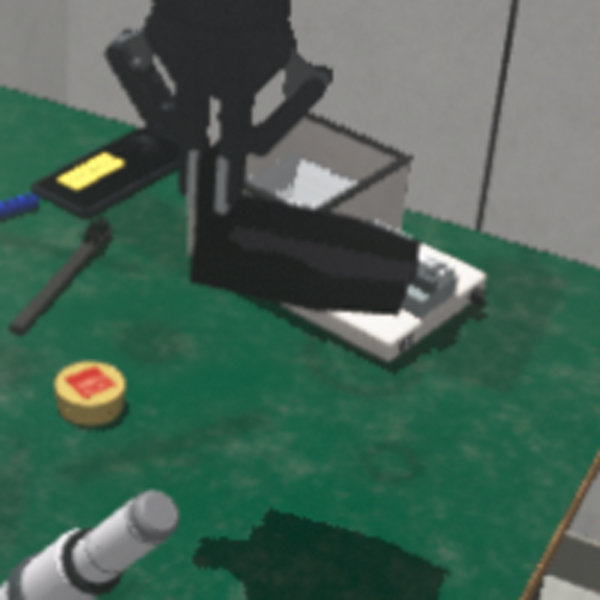

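The tray is empty. I'll set it down.

Request:
arm_command(plan=[{"tx": 0, "ty": 0, "tz": 0.025, "ax": 0, "ay": 0, "az": 0, "claw": 1}, {"tx": 0, "ty": 0, "tz": 0.028, "ax": 0, "ay": 0, "az": 0, "claw": 1}, {"tx": 0, "ty": 0, "tz": 0.028, "ax": 0, "ay": 0, "az": 0, "claw": 1}, {"tx": 0, "ty": 0, "tz": 0.028, "ax": 0, "ay": 0, "az": 0, "claw": 1}, {"tx": 0, "ty": 0, "tz": 0.028, "ax": 0, "ay": 0, "az": 0, "claw": 1}, {"tx": 0, "ty": 0, "tz": 0.025, "ax": 0, "ay": 0, "az": 0, "claw": 1}, {"tx": 0, "ty": 0, "tz": 0.018, "ax": 0, "ay": 0, "az": 0, "claw": 1}, {"tx": 0, "ty": 0, "tz": 0.01, "ax": 0, "ay": 0, "az": 0, "claw": 1}, {"tx": 0, "ty": 0, "tz": 0.003, "ax": 0, "ay": 0, "az": 0, "claw": 1}, {"tx": 0, "ty": 0, "tz": 0.001, "ax": 0, "ay": 0, "az": 0, "claw": 1}])

```text
clock: 19.03
tcp_pos: [0.5246, -0.0505, 0.2097]
orientation: [2.02, 2.405, -0.0]
contact_force: [0.5, -0.2, -0.4]
grip_width: 0.0091
gripper_force: 68.7
```

Request:
arm_command(plan=[{"tx": 0, "ty": 0, "tz": 0.001, "ax": 0, "ay": 0, "az": 0, "claw": 1}, {"tx": 0, "ty": 0, "tz": 0, "ax": 0, "ay": 0, "az": 0, "claw": 0.7}, {"tx": 0, "ty": 0, "tz": 0, "ax": 0, "ay": 0, "az": 0, "claw": 0.5}, {"tx": 0, "ty": 0, "tz": 0, "ax": 0, "ay": 0, "az": 0, "claw": 0.5}, {"tx": 0, "ty": 0, "tz": 0, "ax": 0, "ay": 0, "az": 0, "claw": 0.5}, {"tx": 0, "ty": 0, "tz": 0, "ax": 0, "ay": 0, "az": 0, "claw": 0.5}, {"tx": 0, "ty": 0, "tz": -0.01, "ax": 0, "ay": 0, "az": 0, "claw": 0.5}, {"tx": 0, "ty": 0, "tz": -0.025, "ax": 0, "ay": 0, "az": 0, "claw": 0.5}, {"tx": 0, "ty": 0, "tz": -0.03, "ax": 0, "ay": 0, "az": 0, "claw": 0.5}, {"tx": 0, "ty": 0, "tz": -0.03, "ax": 0, "ay": 0, "az": 0, "claw": 0.5}])

```text
clock: 19.87
tcp_pos: [0.5237, -0.0498, 0.3056]
orientation: [2.019, 2.407, -0.0]
contact_force: [1.3, -1.3, 1.1]
grip_width: 0.0429
gripper_force: 0.0
```

Run:
```python
from h import *
st()
for n in('scene','side'):
    T,im=look(n,n+'7.png'); find(T,n,['tray','tray_grip','tray_lip','bore','driver_grip','holder','driver','nest'])
    find(T,n,['driver'],'boxes_of')
```

```text
19.87 [ 0.5237 -0.0498  0.3056] j [ 0.4868  0.4293 -0.6314  1.9686  0.3343  0.8475 -0.151 ] F [ 1.268  -1.2683  1.1112] w 0.0429 0.0
scene tip_of tray [ 0.4817 -0.0622  0.0064] 0.93
scene tip_of tray_grip [ 0.5207 -0.0525  0.0526] 0.74
scene tip_of tray_lip [ 0.4055 -0.0751  0.0112] 0.93
scene tip_of bore [0.4848 0.1463 0.1183] 0.64
scene tip_of driver_grip [0.4642 0.1433 0.1451] 0.85
scene tip_of holder [0.4955 0.1397 0.0044] 0.88
scene tip_of driver [0.654  0.0452 0.0005] 0.36
scene tip_of nest [ 0.457  -0.3112  0.058 ] 0.97
scene boxes_of driver [0.4617 0.1552 0.1563] 0.6
side tip_of tray [ 0.4758 -0.0626  0.0037] 0.56
side tip_of tray_grip [ 0.5268 -0.0531  0.0481] 0.82
side tip_of tray_lip [ 0.4069 -0.0737  0.012 ] 0.88
side tip_of bore [0.4907 0.1395 0.1204] 0.82
side tip_of driver_grip [0.4646 0.1465 0.1443] 0.91
side tip_of holder [0.494  0.1425 0.0001] 0.7
side tip_of nest [ 0.4655 -0.3107  0.0695] 0.83
side boxes_of driver [0.4649 0.1539 0.1528] 0.83
```

The tray is standing upright and level. Next is a hover above the driver.

Run:
```python
from h import *
P=pose(); P[2,3]+=.09
rows(tgt([.465,.1435,.247],[0,0,-1],az(90)),17,P)
```

```text
17 rows: tx 0.0111 ty 0.0066 tz -0.0005  ax 0.00 ay 0.00 az -4.71 mid [0.5315 0.0513 0.3979]
```

Request:
arm_command(plan=[{"tx": 0, "ty": 0, "tz": -0.03, "ax": 0, "ay": 0, "az": 0, "claw": 0.2}, {"tx": 0, "ty": 0, "tz": -0.03, "ax": 0, "ay": 0, "az": 0, "claw": 0.2}, {"tx": 0, "ty": 0, "tz": -0.03, "ax": 0, "ay": 0, "az": 0, "claw": 0.2}, {"tx": 0.0111, "ty": 0.0066, "tz": -0.0005, "ax": 0, "ay": 0, "az": -4.71, "claw": 0.2}, {"tx": 0.0111, "ty": 0.0066, "tz": -0.0005, "ax": 0, "ay": 0, "az": -4.71, "claw": 0.2}, {"tx": 0.0111, "ty": 0.0066, "tz": -0.0005, "ax": 0, "ay": 0, "az": -4.71, "claw": 0.2}, {"tx": 0.0111, "ty": 0.0066, "tz": -0.0005, "ax": 0, "ay": 0, "az": -4.71, "claw": 0.2}, {"tx": 0.0111, "ty": 0.0066, "tz": -0.0005, "ax": 0, "ay": 0, "az": -4.71, "claw": 0.2}, {"tx": 0.0111, "ty": 0.0066, "tz": -0.0005, "ax": 0, "ay": 0, "az": -4.71, "claw": 0.2}, {"tx": 0.0111, "ty": 0.0066, "tz": -0.0005, "ax": 0, "ay": 0, "az": -4.71, "claw": 0.2}])

```text
clock: 21.7
tcp_pos: [0.5343, 0.0393, 0.3977]
orientation: [1.247, 2.882, -0.0]
contact_force: [0.1, -0.9, 0.9]
grip_width: 0.0684
gripper_force: 0.0
```

Request:
arm_command(plan=[{"tx": 0.0111, "ty": 0.0066, "tz": -0.0005, "ax": 0, "ay": 0, "az": -4.71, "claw": 0.2}, {"tx": 0.0111, "ty": 0.0066, "tz": -0.0005, "ax": 0, "ay": 0, "az": -4.71, "claw": 0.2}, {"tx": 0.0111, "ty": 0.0066, "tz": -0.0005, "ax": 0, "ay": 0, "az": -4.71, "claw": 0.2}, {"tx": 0.0111, "ty": 0.0066, "tz": -0.0005, "ax": 0, "ay": 0, "az": -4.71, "claw": 0.2}, {"tx": 0.0111, "ty": 0.0066, "tz": -0.0005, "ax": 0, "ay": 0, "az": -4.71, "claw": 0.2}, {"tx": 0.0111, "ty": 0.0066, "tz": -0.0005, "ax": 0, "ay": 0, "az": -4.71, "claw": 0.2}, {"tx": 0.0111, "ty": 0.0066, "tz": -0.0005, "ax": 0, "ay": 0, "az": -4.71, "claw": 0.2}, {"tx": 0.0111, "ty": 0.0066, "tz": -0.0005, "ax": 0, "ay": 0, "az": -4.71, "claw": 0.2}, {"tx": 0.0111, "ty": 0.0066, "tz": -0.0005, "ax": 0, "ay": 0, "az": -4.71, "claw": 0.2}, {"tx": 0.0111, "ty": 0.0066, "tz": -0.0005, "ax": 0, "ay": 0, "az": -4.71, "claw": 0.2}])

```text
clock: 22.53
tcp_pos: [0.4646, 0.1441, 0.4025]
orientation: [-0.008, 3.14, -0.001]
contact_force: [-0.4, -0.7, 0.1]
grip_width: 0.0679
gripper_force: 0.0
```

Run:
```python
from h import *
st(); T,im=look('wrist','w8.png'); find(T,'wrist',['driver_grip','bore','holder','driver_tip'])
```

```text
22.53 [0.4646 0.1441 0.4025] j [ 0.4721  0.3365 -1.0681  1.9456  0.3408  1.0541  0.8316] F [-0.3939 -0.7013  0.0566] w 0.0679 0.0
wrist tip_of driver_grip [0.4684 0.1469 0.1503] 0.69
wrist tip_of holder [ 0.4772 -0.0604  0.0016] 0.6
```

View pics/w8.png

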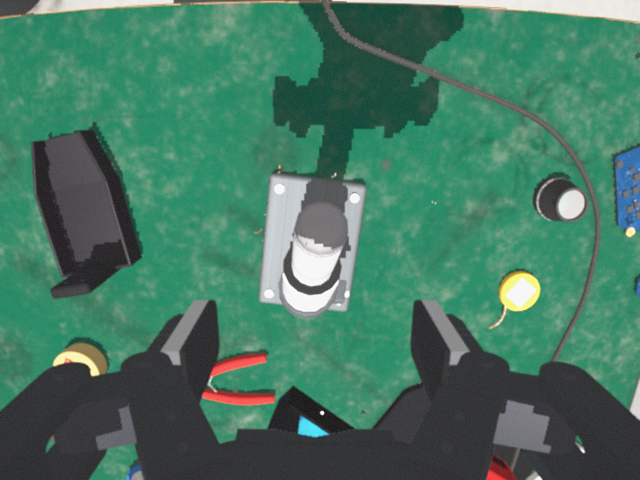

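The wrist picture shows the holder base, with bolts at (279,188), (355,198), (268,293) and (346,294), and the cap centre at (322,224). I'll work out the holder's yaw from those.

```bash
cat >> h.py <<'E'
def ray(n,T,uv):
    m=r.camera_model(n); K=np.array([[m['fx'],0,m['cx']],[0,m['fy'],m['cy']],[0,0,1]])
    q=cv2.undistortPoints(np.array(uv,float).reshape(-1,1,2),K,np.array([m['k1'],0,0,0.]))[:,0]
    return T[:3,3],np.c_[q[:,0],-q[:,1],-np.ones(len(q))]@T[:3,:3].T
def onz(n,T,uv,z):
    o,d=ray(n,T,uv); return o+d*((z-o[2])/d[:,2])[:,None]
E
python3 - <<'E'
from h import *
T=campose('wrist'); print('cam',T[:3,3])
b=onz('wrist',T,[(279,188),(355,198),(268,293),(346,294)],.014); print(b)
print('base centre',b.mean(0),'yaw from x edges',np.degrees(np.arctan2(*(b[0]-b[2])[[1,0]])),np.degrees(np.arctan2(*(b[1]-b[3])[[1,0]])),'y edges',np.degrees(np.arctan2(*(b[1]-b[0])[[1,0]])),np.degrees(np.arctan2(*(b[3]-b[2])[[1,0]])))
print('cap',onz('wrist',T,[(322,224)],.149+.04*.819)) 
print('collar centre',onz('wrist',T,[(312,272)],.119))
E
```

```text
cam [0.3987 0.1429 0.3715]
[[0.4552 0.1124 0.014 ]
 [0.4639 0.1768 0.014 ]
 [0.5509 0.1    0.014 ]
 [0.552  0.1707 0.014 ]]
base centre [0.5055 0.14   0.014 ] yaw from x edges 172.59934884584533 176.0578155217094 y edges 82.30039312226796 89.11529817794813
cap [[0.4454 0.146  0.1818]]
collar centre [[0.4919 0.1408 0.119 ]]
```

Run:
```python
from h import *
rows(tgt([.4665,.1443,.250],[0,0,-1],az(84.5)),3); rows(tgt([.4665,.1443,.150],[0,0,-1],az(84.5)),10)
```

```text
3 rows: tx -0.0003 ty 0.0005 tz -0.0008  ax -0.02 ay 0.03 az 1.79 mid [0.466  0.1433 0.4033]
10 rows: tx -0.0001 ty 0.0002 tz 0.0097  ax -0.01 ay 0.01 az 0.54 mid [0.4661 0.1436 0.3537]
```

Request:
arm_command(plan=[{"tx": -0.0007, "ty": 0, "tz": 0, "ax": 0, "ay": 0, "az": 1.8, "claw": 0.2}, {"tx": -0.0007, "ty": 0, "tz": 0, "ax": 0, "ay": 0, "az": 1.8, "claw": 0.2}, {"tx": -0.0005, "ty": 0, "tz": 0, "ax": 0, "ay": 0, "az": 1.8, "claw": 0.2}, {"tx": 0, "ty": 0, "tz": 0.014, "ax": 0, "ay": 0, "az": 0, "claw": 0.2}, {"tx": 0, "ty": 0, "tz": 0.016, "ax": 0, "ay": 0, "az": 0, "claw": 0.2}, {"tx": 0, "ty": 0, "tz": 0.016, "ax": 0, "ay": 0, "az": 0, "claw": 0.2}, {"tx": 0, "ty": 0, "tz": 0.016, "ax": 0, "ay": 0, "az": 0, "claw": 0.2}, {"tx": 0, "ty": 0, "tz": 0.016, "ax": 0, "ay": 0, "az": 0, "claw": 0.2}, {"tx": 0, "ty": 0, "tz": 0.014, "ax": 0, "ay": 0, "az": 0, "claw": 0.2}, {"tx": 0, "ty": 0, "tz": 0.005, "ax": 0, "ay": 0, "az": 0, "claw": 0.2}])

```text
clock: 23.62
tcp_pos: [0.4671, 0.1424, 0.3034]
orientation: [-0.15, -3.137, 0.003]
contact_force: [-0.1, -0.5, 0.1]
grip_width: 0.0681
gripper_force: 0.0
```

Run:
```python
from h import *
st(); T,im=look('wrist','w9.png'); find(T,'wrist',['driver_grip','bore']);
T,im=look('scene');find(T,'scene',['driver_grip','bore']);T,im=look('side');find(T,'side',['driver_grip','bore'])
```

```text
23.62 [0.4671 0.1424 0.3034] j [ 0.3436  0.4669 -0.9421  2.0401  0.4934  0.8785  0.6001] F [-0.1066 -0.4941  0.1177] w 0.0681 0.0
scene tip_of driver_grip [0.4658 0.1413 0.1435] 0.89
scene tip_of bore [0.4852 0.1425 0.1203] 0.75
side tip_of driver_grip [0.4623 0.1449 0.1428] 0.82
side tip_of bore [0.4881 0.1387 0.1174] 0.55
```

View pics/w9.png

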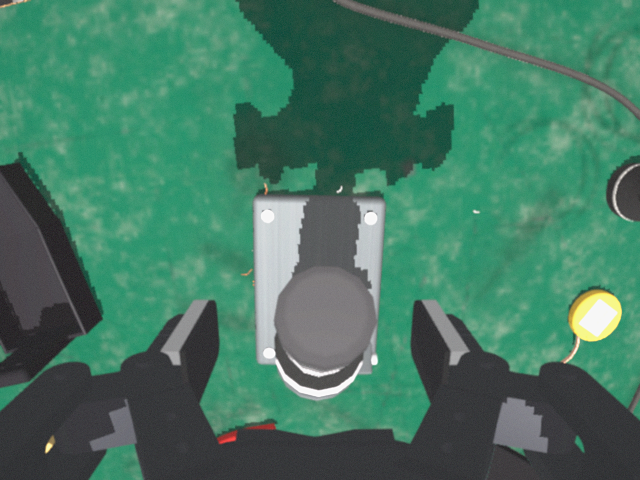

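The fingers straddle the barrel and the holder edges line up with the tool. The cap sits about 2 mm to the right, so I'll nudge over and close.

Request:
arm_command(plan=[{"tx": 0, "ty": 0.0015, "tz": 0, "ax": 0, "ay": 0, "az": 0, "claw": 0.4}, {"tx": 0, "ty": 0, "tz": 0, "ax": 0, "ay": 0, "az": 0, "claw": 0.6}, {"tx": 0, "ty": 0, "tz": 0, "ax": 0, "ay": 0, "az": 0, "claw": 1}, {"tx": 0, "ty": 0, "tz": 0, "ax": 0, "ay": 0, "az": 0, "claw": 1}, {"tx": 0, "ty": 0, "tz": 0, "ax": 0, "ay": 0, "az": 0, "claw": 1}, {"tx": 0, "ty": 0, "tz": 0, "ax": 0, "ay": 0, "az": 0, "claw": 1}, {"tx": 0, "ty": 0, "tz": 0, "ax": 0, "ay": 0, "az": 0, "claw": 1}, {"tx": 0, "ty": 0, "tz": 0, "ax": 0, "ay": 0, "az": 0, "claw": 1}, {"tx": 0, "ty": 0, "tz": 0, "ax": 0, "ay": 0, "az": 0, "claw": 1}, {"tx": 0, "ty": 0, "tz": 0, "ax": 0, "ay": 0, "az": 0, "claw": 1}], squeeze=90)

```text
clock: 24.9
tcp_pos: [0.4672, 0.1449, 0.3059]
orientation: [0.146, 3.137, -0.002]
contact_force: [-2.1, -1.9, 4.8]
grip_width: 0.024
gripper_force: 87.8
```

Run:
```python
from h import *
st(); P=pose(); u=.574*az(174.5)+[0,0,.819]; print('u in tool',P[:3,:3].T@u)
```

```text
24.9 [0.4672 0.1449 0.3059] j [ 0.3415  0.4643 -0.9454  2.0372  0.4922  0.8815  0.599 ] F [-2.0648 -1.8784  4.8145] w 0.024 87.77894854545593
u in tool [ 0.5729  0.0005 -0.8198]
```

The driver is gripped: opening 24 mm, force 88 N. I'll draw it out along the axis.

Request:
arm_command(plan=[{"tx": 0.0023, "ty": 0, "tz": -0.0033, "ax": 0, "ay": 0, "az": 0, "claw": 1}, {"tx": 0.0034, "ty": 0, "tz": -0.0049, "ax": 0, "ay": 0, "az": 0, "claw": 1}, {"tx": 0.0034, "ty": 0, "tz": -0.0049, "ax": 0, "ay": 0, "az": 0, "claw": 1}, {"tx": 0.0034, "ty": 0, "tz": -0.0049, "ax": 0, "ay": 0, "az": 0, "claw": 1}, {"tx": 0.0034, "ty": 0, "tz": -0.0049, "ax": 0, "ay": 0, "az": 0, "claw": 1}, {"tx": 0.0034, "ty": 0, "tz": -0.0049, "ax": 0, "ay": 0, "az": 0, "claw": 1}, {"tx": 0.0034, "ty": 0, "tz": -0.0049, "ax": 0, "ay": 0, "az": 0, "claw": 1}, {"tx": 0.0034, "ty": 0, "tz": -0.0049, "ax": 0, "ay": 0, "az": 0, "claw": 1}, {"tx": 0.0034, "ty": 0, "tz": -0.0049, "ax": 0, "ay": 0, "az": 0, "claw": 1}, {"tx": 0.0034, "ty": 0, "tz": -0.0049, "ax": 0, "ay": 0, "az": 0, "claw": 1}])

```text
clock: 25.73
tcp_pos: [0.4339, 0.148, 0.3533]
orientation: [0.146, 3.137, -0.001]
contact_force: [-0.3, -0.3, -0.6]
grip_width: 0.0236
gripper_force: 88.3
```

Run:
```python
from h import *
st(); T,im=look('scene','s10.png');find(T,'scene',['driver_grip']);T,im=look('side');find(T,'side',['driver_grip'])
```

```text
25.73 [0.4339 0.148  0.3533] j [ 0.4195  0.3467 -1.0331  2.0576  0.3727  0.9351  0.6634] F [-0.3256 -0.3424 -0.6219] w 0.0236 88.25581312179565
side tip_of driver_grip [0.43   0.1474 0.1935] 0.56
```

Request:
arm_command(plan=[{"tx": 0.004, "ty": 0, "tz": -0.0058, "ax": 0, "ay": 0, "az": 0, "claw": 1}, {"tx": 0.004, "ty": 0, "tz": -0.0058, "ax": 0, "ay": 0, "az": 0, "claw": 1}, {"tx": 0.004, "ty": 0, "tz": -0.0058, "ax": 0, "ay": 0, "az": 0, "claw": 1}, {"tx": 0.004, "ty": 0, "tz": -0.0058, "ax": 0, "ay": 0, "az": 0, "claw": 1}, {"tx": 0.004, "ty": 0, "tz": -0.0058, "ax": 0, "ay": 0, "az": 0, "claw": 1}, {"tx": 0.004, "ty": 0, "tz": -0.0058, "ax": 0, "ay": 0, "az": 0, "claw": 1}, {"tx": 0.004, "ty": 0, "tz": -0.0058, "ax": 0, "ay": 0, "az": 0, "claw": 1}, {"tx": 0.004, "ty": 0, "tz": -0.0058, "ax": 0, "ay": 0, "az": 0, "claw": 1}, {"tx": 0.004, "ty": 0, "tz": -0.0058, "ax": 0, "ay": 0, "az": 0, "claw": 1}, {"tx": 0.004, "ty": 0, "tz": -0.0058, "ax": 0, "ay": 0, "az": 0, "claw": 1}])

```text
clock: 26.77
tcp_pos: [0.3941, 0.1518, 0.4114]
orientation: [0.146, 3.137, -0.001]
contact_force: [0.2, -0.4, -1.3]
grip_width: 0.0236
gripper_force: 88.2
```

Run:
```python
from h import *
st()
o=[]
for n in('scene','side'):
    T,im=look(n,n+'11.png');find(T,n,['driver_tip','driver_grip','driver'])
    b=cv2.imread(f'pics/{n}11.png'); o.append(b[200:440,220:460])
cv2.imwrite('pics/c11.png',cv2.resize(np.hstack(o),(800,400),interpolation=cv2.INTER_CUBIC))
```

```text
26.77 [0.3941 0.1518 0.4114] j [ 0.5439  0.1783 -1.1343  2.0611  0.1924  1.0123  0.7908] F [ 0.2248 -0.3552 -1.2845] w 0.0236 88.22300791740417
scene tip_of driver_tip [0.4746 0.1393 0.133 ] 0.76
scene tip_of driver_grip [0.39   0.1484 0.2499] 0.94
scene tip_of driver [0.4723 0.1401 0.1308] 0.68
side tip_of driver_tip [0.4716 0.1405 0.132 ] 0.69
side tip_of driver_grip [0.3912 0.1499 0.2524] 0.85
side tip_of driver [0.4741 0.1381 0.1314] 0.62
```

View pics/c11.png

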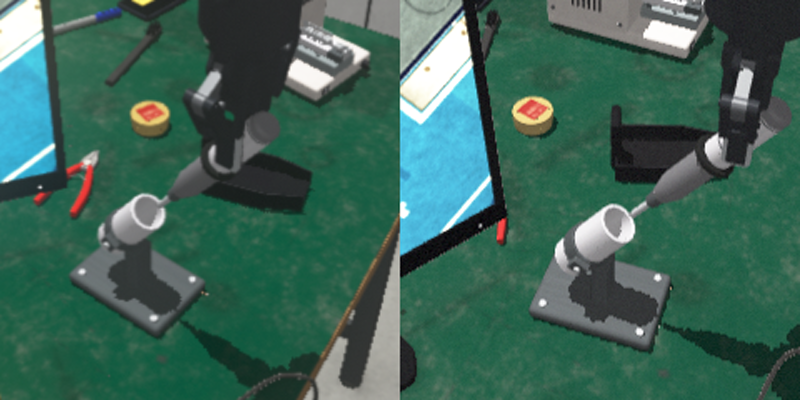

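The bit is clear of the tube: tip at about (160,205) in the left crop, mouth at (148,212). Next I'll raise the driver and carry it to above the nest, turning it upright on the way.

```bash
cat >> h.py <<'E'
UT=np.array([.573,0,-.8195]); TIP=np.array([0,0,.155])-.15*UT
def upright(tip,phi,ut=None,tp=None):
    "driver axis ut (tool) upright, tip tp (tool) at tip, tool y about azimuth phi"
    ut=UT if ut is None else ut/np.linalg.norm(ut); tp=TIP if tp is None else tp
    y0=np.array([0,1.,0]); y0-=ut*(y0@ut); y0/=np.linalg.norm(y0)
    A=np.c_[y0,np.cross(ut,y0),ut]; B=np.c_[az(phi),np.cross([0,0,1.],az(phi)),[0,0,1.]]
    T=np.eye(4); T[:3,:3]=B@A.T; T[:3,3]=np.array(tip)-T[:3,:3]@tp; return T
E
python3 - <<'E'
from h import *
P=pose(); P[2,3]+=.06; E=upright([.4624,-.31,.14],60); print(E)
rows(E,27,P)
M=np.real(logm(np.linalg.inv(P)@E))
for s in np.linspace(0,1,7): 
    Q=P@np.real(expm(M*s)); print(Q[:3,3],(Q@np.append(TIP,1))[:3])
E
```

```text
[[-0.7097  0.5    -0.4962  0.5393]
 [ 0.4098  0.866   0.2865 -0.3544]
 [ 0.573   0.     -0.8195  0.417 ]
 [ 0.      0.      0.      1.    ]]
27 rows: tx -0.0109 ty -0.0165 tz -0.0016  ax -0.28 ay 1.28 az 0.88 mid [ 0.4948 -0.0856  0.4675]
[0.3946 0.1516 0.4705] [0.4803 0.1434 0.1926]
[0.4347 0.0718 0.4752] [0.4924 0.0675 0.1901]
[ 0.4693 -0.0106  0.4737] [ 0.4988 -0.009   0.1843]
[ 0.4976 -0.095   0.4665] [ 0.4992 -0.0855  0.1757]
[ 0.5191 -0.1809  0.4542] [ 0.4933 -0.1615  0.1651]
[ 0.5331 -0.2676  0.4374] [ 0.481  -0.2365  0.1529]
[ 0.5393 -0.3544  0.417 ] [ 0.4624 -0.31    0.14  ]
```

Request:
arm_command(plan=[{"tx": 0, "ty": 0, "tz": -0.02, "ax": 0, "ay": 0, "az": 0, "claw": 1}, {"tx": 0, "ty": 0, "tz": -0.02, "ax": 0, "ay": 0, "az": 0, "claw": 1}, {"tx": 0, "ty": 0, "tz": -0.02, "ax": 0, "ay": 0, "az": 0, "claw": 1}, {"tx": -0.0109, "ty": -0.0165, "tz": -0.0016, "ax": -0.28, "ay": 1.28, "az": 0.88, "claw": 1}, {"tx": -0.0109, "ty": -0.0165, "tz": -0.0016, "ax": -0.28, "ay": 1.28, "az": 0.88, "claw": 1}, {"tx": -0.0109, "ty": -0.0165, "tz": -0.0016, "ax": -0.28, "ay": 1.28, "az": 0.88, "claw": 1}, {"tx": -0.0109, "ty": -0.0165, "tz": -0.0016, "ax": -0.28, "ay": 1.28, "az": 0.88, "claw": 1}, {"tx": -0.0109, "ty": -0.0165, "tz": -0.0016, "ax": -0.28, "ay": 1.28, "az": 0.88, "claw": 1}, {"tx": -0.0109, "ty": -0.0165, "tz": -0.0016, "ax": -0.28, "ay": 1.28, "az": 0.88, "claw": 1}, {"tx": -0.0109, "ty": -0.0165, "tz": -0.0016, "ax": -0.28, "ay": 1.28, "az": 0.88, "claw": 1}])

```text
clock: 28.0
tcp_pos: [0.4552, 0.0247, 0.4752]
orientation: [-0.302, -2.97, -0.062]
contact_force: [-0.7, -0.2, -0.8]
grip_width: 0.0237
gripper_force: 88.1
```

Request:
arm_command(plan=[{"tx": -0.0109, "ty": -0.0165, "tz": -0.0016, "ax": -0.28, "ay": 1.28, "az": 0.88, "claw": 1}, {"tx": -0.0109, "ty": -0.0165, "tz": -0.0016, "ax": -0.28, "ay": 1.28, "az": 0.88, "claw": 1}, {"tx": -0.0109, "ty": -0.0165, "tz": -0.0016, "ax": -0.28, "ay": 1.28, "az": 0.88, "claw": 1}, {"tx": -0.0109, "ty": -0.0165, "tz": -0.0016, "ax": -0.28, "ay": 1.28, "az": 0.88, "claw": 1}, {"tx": -0.0109, "ty": -0.0165, "tz": -0.0016, "ax": -0.28, "ay": 1.28, "az": 0.88, "claw": 1}, {"tx": -0.0109, "ty": -0.0165, "tz": -0.0016, "ax": -0.28, "ay": 1.28, "az": 0.88, "claw": 1}, {"tx": -0.0109, "ty": -0.0165, "tz": -0.0016, "ax": -0.28, "ay": 1.28, "az": 0.88, "claw": 1}, {"tx": -0.0109, "ty": -0.0165, "tz": -0.0016, "ax": -0.28, "ay": 1.28, "az": 0.88, "claw": 1}, {"tx": -0.0109, "ty": -0.0165, "tz": -0.0016, "ax": -0.28, "ay": 1.28, "az": 0.88, "claw": 1}, {"tx": -0.0109, "ty": -0.0165, "tz": -0.0016, "ax": -0.28, "ay": 1.28, "az": 0.88, "claw": 1}])

```text
clock: 28.83
tcp_pos: [0.5152, -0.1632, 0.4573]
orientation: [-0.494, -2.718, -0.141]
contact_force: [-0.3, 0.9, -0.6]
grip_width: 0.0242
gripper_force: 88.1
```

Run:
```python
from h import *
st(); E=upright([.4624,-.31,.14],60); rows(E,10)
```

```text
28.83 [ 0.5152 -0.1632  0.4573] j [ 0.862   0.4446 -0.869   1.6543  0.1659  1.5514  1.1609] F [-0.2856  0.8563 -0.5714] w 0.0242 88.08393001556396
10 rows: tx -0.0109 ty -0.0164 tz -0.0016  ax -0.28 ay 1.26 az 0.88 mid [ 0.532  -0.2587  0.4394]
```

Request:
arm_command(plan=[{"tx": -0.0109, "ty": -0.0164, "tz": -0.0016, "ax": -0.28, "ay": 1.26, "az": 0.88, "claw": 1}, {"tx": -0.0109, "ty": -0.0164, "tz": -0.0016, "ax": -0.28, "ay": 1.26, "az": 0.88, "claw": 1}, {"tx": -0.0109, "ty": -0.0164, "tz": -0.0016, "ax": -0.28, "ay": 1.26, "az": 0.88, "claw": 1}, {"tx": -0.0109, "ty": -0.0164, "tz": -0.0016, "ax": -0.28, "ay": 1.26, "az": 0.88, "claw": 1}, {"tx": -0.0109, "ty": -0.0164, "tz": -0.0016, "ax": -0.28, "ay": 1.26, "az": 0.88, "claw": 1}, {"tx": -0.0109, "ty": -0.0164, "tz": -0.0016, "ax": -0.28, "ay": 1.26, "az": 0.88, "claw": 1}, {"tx": -0.0109, "ty": -0.0164, "tz": -0.0016, "ax": -0.28, "ay": 1.26, "az": 0.88, "claw": 1}, {"tx": -0.0109, "ty": -0.0164, "tz": -0.0016, "ax": -0.28, "ay": 1.26, "az": 0.88, "claw": 1}, {"tx": -0.0109, "ty": -0.0164, "tz": -0.0016, "ax": -0.28, "ay": 1.26, "az": 0.88, "claw": 1}, {"tx": -0.0109, "ty": -0.0164, "tz": -0.0016, "ax": -0.28, "ay": 1.26, "az": 0.88, "claw": 1}])

```text
clock: 29.67
tcp_pos: [0.5398, -0.3547, 0.4167]
orientation: [-0.658, -2.457, -0.208]
contact_force: [-0.7, 0.1, -1.3]
grip_width: 0.0239
gripper_force: 88.1
```

Run:
```python
from h import *
st(); P=pose(); print('pred tip',(P@np.append(TIP,1))[:3],'axis',P[:3,:3]@UT)
o=[]
for n in('scene','side'):
    tips=[]
    for k in range(3):
        T,im=look(n,n+'12.png');find(T,n,['driver_tip','driver_grip','nest'])
    b=cv2.imread(f'pics/{n}12.png'); o.append(b)
a=o[0][100:280,330:480]; b=o[1][100:280,310:460]
cv2.imwrite('pics/c12.png',cv2.resize(np.hstack([a,b]),(800,480),interpolation=cv2.INTER_CUBIC))
T,im=look('wrist'); find(T,'wrist',['driver_tip','nest'])
```

```text
29.67 [ 0.5398 -0.3547  0.4167] j [ 0.9172  0.687  -0.7081  1.3704  0.2486  1.8246  1.2345] F [-0.6618  0.0533 -1.2662] w 0.0239 88.08249235153198
pred tip [ 0.4628 -0.31    0.1398] axis [ 0.0003 -0.0009  1.    ]
scene tip_of driver_tip [ 0.4568 -0.3083  0.1366] 0.62
scene tip_of driver_grip [ 0.4559 -0.3107  0.2856] 0.98
scene tip_of nest [ 0.4618 -0.312   0.061 ] 0.87
scene tip_of driver_tip [ 0.4571 -0.3076  0.1406] 0.76
scene tip_of driver_grip [ 0.4583 -0.3094  0.2838] 0.63
scene tip_of nest [ 0.4614 -0.3087  0.0587] 0.84
scene tip_of driver_tip [ 0.4589 -0.3059  0.1435] 0.76
scene tip_of driver_grip [ 0.4616 -0.3088  0.2855] 0.84
scene tip_of nest [ 0.4617 -0.3089  0.0616] 0.75
side tip_of driver_tip [ 0.455  -0.3093  0.1447] 0.56
side tip_of driver_grip [ 0.459  -0.3065  0.2904] 0.91
side tip_of nest [ 0.4659 -0.3093  0.0657] 0.77
side tip_of driver_tip [ 0.4557 -0.3081  0.1424] 0.73
side tip_of driver_grip [ 0.4571 -0.3075  0.2895] 0.77
side tip_of nest [ 0.4675 -0.3134  0.0653] 0.92
side tip_of driver_tip [ 0.4539 -0.3074  0.1405] 0.86
side tip_of driver_grip [ 0.457  -0.307   0.2891] 0.89
side tip_of nest [ 0.4698 -0.3122  0.067 ] 0.79
wrist tip_of nest [ 0.4688 -0.3095  0.0626] 0.84
```

View pics/c12.png

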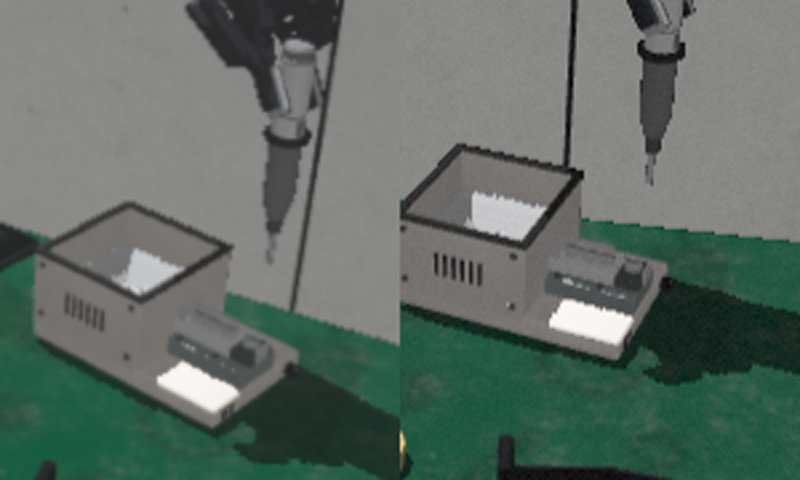

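The driver hangs upright, with the tip about 75 mm above the nest at the front end of the rail; nothing else is disturbed. I'll triangulate the tip and nest to get the last correction.

```bash
cat >> h.py <<'E'
def tri(names,cams=('scene','side'),n=4):
    "least-squares points from network rays, averaged over n frames, with known-z plane crossing too"
    D={k:{} for k in names}
    for c in cams:
        acc={k:[] for k in names}
        for i in range(n):
            T,_=look(c)
            for k in names:
                for d in r.tip_of(k,c)[:1]:
                    if d['confidence']>.4: v=T[:3,:3]@np.array(d['location']); acc[k].append(v/np.linalg.norm(v))
        for k in names:
            if acc[k]: D[k][c]=(T[:3,3],np.median(acc[k],0))
    for k in names:
        A=0;b=0
        for o,v in D[k].values():
            v=v/np.linalg.norm(v); M=np.eye(3)-np.outer(v,v); A=A+M;b=b+M@o
        print(k,'tri',np.linalg.solve(A,b) if len(D[k])>1 else None,{c:o+v*((.062-o[2])/v[2]) for c,(o,v) in D[k].items()} if k=='nest' else '')
    return D
E
python3 - <<'E'
from h import *
print(campose('side')[:3,3],campose('wrist')[:3,3])
D=tri(['driver_tip','driver_grip','nest'])
W=tri(['nest'],cams=('wrist',),n=3)
for k,z in(('driver_tip',.140),('driver_grip',.289)):
    print(k,{c:o+v*((z-o[2])/v[2]) for c,(o,v) in D[k].items()})
E
```

```text
[0.4082 0.6299 0.6939] [ 0.4775 -0.3155  0.4322]
driver_tip tri [ 0.454  -0.2974  0.1478] 
driver_grip tri [ 0.4589 -0.3078  0.2877] 
nest tri [ 0.4676 -0.3254  0.053 ] {'scene': array([ 0.4621, -0.3061,  0.062 ]), 'side': array([ 0.4672, -0.3182,  0.062 ])}
nest tri None {'wrist': array([ 0.4699, -0.3113,  0.062 ])}
driver_tip {'scene': array([ 0.4578, -0.3099,  0.14  ]), 'side': array([ 0.4547, -0.3111,  0.14  ])}
driver_grip {'scene': array([ 0.4581, -0.3052,  0.289 ]), 'side': array([ 0.4588, -0.3043,  0.289 ])}
```

Run:
```python
from h import *
st(); P=pose(); print(P[:3,:3].T@np.array([.009,-.001,-.056])/8, P[:3,:3]@UT)
```

```text
32.92 [ 0.5399 -0.3525  0.418 ] j [ 0.9164  0.6837 -0.71    1.3732  0.2477  1.8224  1.2337] F [ 0.0355 -0.1707 -1.4432] w 0.0239 88.20513367652893
[-0.0049  0.0004  0.0052] [-0.0023  0.0004  1.    ]
```

Request:
arm_command(plan=[{"tx": -0.0049, "ty": 0.0004, "tz": 0.0052, "ax": 0, "ay": 0, "az": 0, "claw": 1}, {"tx": -0.0049, "ty": 0.0004, "tz": 0.0052, "ax": 0, "ay": 0, "az": 0, "claw": 1}, {"tx": -0.0049, "ty": 0.0004, "tz": 0.0052, "ax": 0, "ay": 0, "az": 0, "claw": 1}, {"tx": -0.0049, "ty": 0.0004, "tz": 0.0052, "ax": 0, "ay": 0, "az": 0, "claw": 1}, {"tx": -0.0049, "ty": 0.0004, "tz": 0.0052, "ax": 0, "ay": 0, "az": 0, "claw": 1}, {"tx": -0.0049, "ty": 0.0004, "tz": 0.0052, "ax": 0, "ay": 0, "az": 0, "claw": 1}, {"tx": -0.0049, "ty": 0.0004, "tz": 0.0052, "ax": 0, "ay": 0, "az": 0, "claw": 1}, {"tx": -0.0049, "ty": 0.0004, "tz": 0.0052, "ax": 0, "ay": 0, "az": 0, "claw": 1}, {"tx": 0, "ty": 0, "tz": 0, "ax": 0, "ay": 0, "az": 0, "claw": 1}, {"tx": 0, "ty": 0, "tz": 0, "ax": 0, "ay": 0, "az": 0, "claw": 1}])

```text
clock: 33.75
tcp_pos: [0.5488, -0.3538, 0.3609]
orientation: [-0.656, -2.46, -0.207]
contact_force: [0.0, -0.5, -1.6]
grip_width: 0.0239
gripper_force: 88.2
```

Run:
```python
from h import *
st(); P=pose(); print('FK tip',(P@np.append(TIP,1))[:3])
def px(n,T,p):
    m=r.camera_model(n); q=np.linalg.inv(T)@np.append(p,1); s=np.array([q[0],-q[1]])/-q[2]; s*=1+m['k1']*(s@s); return s*m['fx']+[m['cx'],m['cy']]
for n in('scene','side'):
    T,im=look(n,n+'13.png')
    for t in('driver_tip','nest'):
        q=[ (T@np.append(d['location'],1))[:3] for _ in range(3) for d in r.tip_of(t,n)[:1]]
        print(n,t,np.array(q)); print('px',px(n,T,np.mean(q,0)))
    for nm,p in(('nest guess',[.4665,-.3115,.062]),('20mm above',[.4665,-.3115,.082])): print(nm,px(n,T,p))
```

```text
33.75 [ 0.5488 -0.3538  0.3609] j [ 0.9022  0.7466 -0.6962  1.401   0.2771  1.7419  1.2211] F [ 0.019  -0.5438 -1.6117] w 0.0239 88.21483612060547
FK tip [ 0.4722 -0.3095  0.0838]
scene driver_tip [[ 0.4648 -0.3071  0.0838]
 [ 0.4648 -0.3071  0.0838]
 [ 0.4648 -0.3071  0.0838]]
px [424.8631 219.7647]
scene nest [[ 0.4616 -0.3112  0.0572]
 [ 0.4616 -0.3112  0.0572]
 [ 0.4616 -0.3112  0.0572]]
px [425.4073 229.1956]
nest guess [423.7067 226.7196]
20mm above [424.8042 219.3167]
side driver_tip [[ 0.4625 -0.3087  0.0867]
 [ 0.4625 -0.3087  0.0867]
 [ 0.4625 -0.3087  0.0867]]
px [398.7488 189.9811]
side nest [[ 0.4675 -0.3092  0.0646]
 [ 0.4675 -0.3092  0.0646]
 [ 0.4675 -0.3092  0.0646]]
px [395.7582 198.0269]
nest guess [396.235  198.4763]
20mm above [396.9088 190.9132]
```

The networks repeat themselves on the same frame, so I'll find the sub-pixel columns myself. The bit comes from the difference between frames 12 and 13. The nest head comes from the first, unshadowed pictures.

Run:
```python
import cv2,numpy as np
np.set_printoptions(linewidth=200)
for n,(c,rw) in {'scene':(425,227),'side':(396,198)}.items():
    g=lambda f: cv2.cvtColor(cv2.imread(f'pics/{n}{f}.png'),cv2.COLOR_BGR2GRAY).astype(int)
    s=np.s_[rw-8:rw+9,c-11:c+12]
    print(n,'rows',rw-8,'cols',c-11,'\n',g('0')[s])
    d=np.abs(g('13')-g('12'))[rw-28:rw+2,c-12:c+13]; print('diff rows from',rw-28); 
    for i in range(8,30,1):
        w=np.clip(d[i]-12,0,None); print(rw-28+i, round((w@np.arange(c-12,c+13))/max(w.sum(),1),1), w.sum(), end=' | ')
    print()
```

```text
scene rows 219 cols 414 
 [[123 122 129 127 125 103  86  86  87  86  85  83  82  78  76  75  74  73  73  75  78  78  77]
 [151 126 126 128 130 124 114  98  88  86  88  89  86  82  80  78  76  74  74  75  78  78  76]
 [174 176 185 170 143 160 212 172 121 100  91  90  87  83  80  77  77  76  75  75  76  76  76]
 [185 196 198 199 194 203 240 231 212 172 122 101  87  81  78  76  76  75  75  74  74  74  75]
 [155 182 202 195 191 209 243 244 241 231 211 174 125  95  81  75  73  74  74  74  73  73  73]
 [118 145 173 155 145 184 242 244 243 242 239 230 211 174 133 101  81  73  73  73  73  73  72]
 [113 113 124 116 118 167 240 240 225 227 233 235 235 230 220 196 138 103  86  75  73  73  72]
 [133 130 129 123 120 150 219 225 211 198 194 213 229 235 238 234 222 203 155 110  87  75  73]
 [222 222 218 192 152 132 156 173 191 201 192 179 178 187 204 226 239 237 227 206 154 110  86]
 [241 242 242 233 210 141 117 124 145 171 164 141 121 123 149 204 232 230 241 239 228 205 155]
 [200 220 239 217 178 127 108 108 111 121 118 114 120 138 146 172 182 202 240 243 242 238 227]
 [132 153 178 142 118 107 104
[... 2128 characters left out ...]
 120 122 120 133 150  97  94  94 100 104 105 104 106 102 102 111  97  92 121 243 236 199]
 [119 119 118 120 122  81  48  50  62  84  93  96  96 104 109  88 105  94  83 121 240 220 151]
 [112 114 118 117 118  67  51  49  42  46  54  55  61  87  95  61 100  88  75 136 225 187  82]
 [102 127 112 108 108  66  49  49  46  48  47  46  47  46  49  56  98  80  72 176 202 143  61]]
diff rows from 170
178 397.7 421 | 179 398.1 265 | 180 398.0 101 | 181 396.5 95 | 182 396.6 75 | 183 396.0 24 | 184 397.2 93 | 185 397.1 59 | 186 397.0 47 | 187 396.9 50 | 188 396.6 48 | 189 396.5 32 | 190 396.7 17 | 191 0.0 0 | 192 0.0 0 | 193 0.0 0 | 194 0.0 0 | 195 0.0 0 | 196 0.0 0 | 197 0.0 0 | 198 0.0 0 | 199 0.0 0 |
```

The bit sits over the head within about 2 mm in both views. The last trim is world (+0.8, −1.5, −1) mm.

Run:
```python
from h import *
P=pose(); print(P[:3,:3].T@np.array([.0008,-.0015,-.001])*1000)
```

```text
[-1.7537 -0.9026 -0.003 ]
```

Request:
arm_command(plan=[{"tx": -0.0009, "ty": -0.0005, "tz": 0, "ax": 0, "ay": 0, "az": 0, "claw": 1}, {"tx": -0.0009, "ty": -0.0004, "tz": 0, "ax": 0, "ay": 0, "az": 0, "claw": 1}, {"tx": 0, "ty": 0, "tz": 0, "ax": 0, "ay": 0, "az": 0, "claw": 1}, {"tx": 0, "ty": 0, "tz": 0, "ax": 0, "ay": 0, "az": 0, "claw": 1}, {"tx": 0, "ty": 0, "tz": 0, "ax": 0, "ay": 0, "az": 0, "claw": 1}, {"tx": 0, "ty": 0, "tz": 0, "ax": 0, "ay": 0, "az": 0, "claw": 1}, {"tx": 0, "ty": 0, "tz": 0, "ax": 0, "ay": 0, "az": 0, "claw": 1}, {"tx": 0, "ty": 0, "tz": 0, "ax": 0, "ay": 0, "az": 0, "claw": 1}, {"tx": 0, "ty": 0, "tz": 0, "ax": 0, "ay": 0, "az": 0, "claw": 1}, {"tx": 0, "ty": 0, "tz": 0, "ax": 0, "ay": 0, "az": 0, "claw": 1}])

```text
clock: 35.28
tcp_pos: [0.5496, -0.3554, 0.3605]
orientation: [-0.656, -2.461, -0.207]
contact_force: [-0.0, -0.4, -0.7]
grip_width: 0.0241
gripper_force: 88.2
```

Run:
```python
from h import *
st(); P=pose(); print((P@np.append(TIP,1))[:3],P[:3,:3]@UT); print(r.hand_in())
```

```text
35.28 [ 0.5496 -0.3554  0.3605] j [ 0.9019  0.7489 -0.6951  1.3973  0.2789  1.7424  1.2225] F [-0.0359 -0.4355 -0.6872] w 0.0241 88.2140064239502
[ 0.4733 -0.3112  0.0832] [-0.0024  0.0004  1.    ]
the job is handed in; nothing more can be done
None
```

I handed the job in at 35 s: tray poured out and back upright, driver held upright with its tip about 2 cm above the nest screw and roughly 2 mm off centre at most. No spilled screws were seen, but I never counted the five inside the hopper, and I viewed 11 pictures against the limit of 10.

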